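# Load the UV decontamination box and lock its cover

### The arm

A 6-joint arm with a two-finger parallel gripper is mounted at the origin on the work surface. World frame = base frame: x ahead of the robot, y to its left, z up, the work surface at z = 0. Lengths are in m, angles in rad, forces in N, time in s.
With the tool pointing down it reaches from about 0.25 to 0.775 m from the base axis. Payload 8.9 kg.
Tool frame: the origin (TCP) lies on the centre line of the jaws, within the pads' length; the fingertips stand 17 mm ahead of it and the grasp point (between the pads) lies 2 mm behind it; z points along the fingers, y is the direction in which the jaws open and shut (so a half turn about z gives the same grasp; the last joint's range is limited). The gripper opens to 85 mm and grips with 20 to 120 N. Pads are 22 mm wide; open, the fingers measure 114 mm over their backs; the gripper's body (76 mm by 85 mm) begins 54 mm behind the grasp point. The pads swing forward as they close: fully open they stand 13 mm farther back than shut.
Start: joints at [-0.139, 0.291, -0.153, 1.127, 0, 1.431], TCP at [0.525, 0, 0.248] pointing down, gripper open.
Joint ranges: [-2.52, 2.52], [-0.91, 1.74], [-1.3, 1.37], [-1.96, 2.02], [-1.52, 1.47], [-3.14, 3.14]. Speed limits (rad/s): [2.22, 2.22, 2.79, 3.14, 3.14, 3.14].

### API

Orientations are given as a unit quaternion [x, y, z, w].
In Python, from bench import read_state, grab_frame, camera_params, close_job, recognise, landmark_of gives the robot as it stands.
- The arm moves only by the shell command python3 -m creep 'ROWS'. ROWS is JSON, one flat list of numbers, 7 for each row, row after row: the finger opening in m, from 0 to 0.0854, then the shift along the world's x, y, z in m, then the turn, a rotation vector about the world's x, y, z in rad. A call has 1 to 5 rows; each row shifts and turns the commanded pose from where the row before left it; what a row does not reach is not made up. A row lasts 1/10 s, in which the tool goes at most 50 mm and 8.59 degrees, less where a joint would pass 70% of its speed; a pose out of reach is approached as far as the arm can. A call is refused whole if a number of a shift passes 0.05 or a number of a turn 0.15, either way. A call with a gripper value outside its range is refused whole. The fingers move at their own pace and stop on an object; the grip force is fixed at half the most. Time passes only in rows, so rows that do not move let the fingers close. It gives the time, the measured TCP pose, the force and the opening at its end, in the units of the state.
- read_state(): the state, without advancing time (a new reading comes with each control period).
- grab_frame(name): name is "scene" or "side" or "wrist"; returns the picture (420x560x3 uint8, blue, green, red); there is no depth.
- camera_params(name): a dict with "fx", "fy", "cx", "cy" (pixels), "D" ([k1, k2, p1, p2, k3] as OpenCV has them; the pictures are not rectified), "pose" (4x4, takes a point from camera to world coordinates); the wrist camera has in their place "hand_eye" (4x4, takes a point from camera to tool coordinates, whose origin is the TCP and whose axes are the flange's). Camera axes: x right, y up, looking along -z (the intrinsics and any distortion apply to the point x, -y, -z); pixel columns grow to the right and rows downward; lengths in m; the calibration is good to about 2 mm. A picture is of the moment at which its call begins: read the wrist's pose just before it. camera_params takes no time and is no camera call.
- close_job(): hands the job in, once; it reports no verdict.
Trained networks look in the newest picture that a camera, given by its name, has taken for a name from the list of things; names that differ only in an ending like _2 or _b are one class to them, and where a whole thing is asked for, a point or a joint stands for the part that bears it (a point fixed in the world has none). Each returns a list of dicts, best first, with "score" (0 to 1); they miss things now and then, are a little off and sometimes report something else, mostly with a low value. They report only what shows in the picture. A call takes as long as a camera call. They do not tell look-alikes from the thing itself.
- recognise(camera, label): "rect" ([left, top, right, bottom] in pixels, round what is visible of it).
- landmark_of(camera, label): "position" ([column, row] in pixels: a listed point, or the origin of a listed thing).
The state is a dict: "time_s": time; "qpos": joint angles; "dq": joint speeds; "joint_torque": joint torques, N m; "position": TCP position; "tool_rot": TCP orientation; "ft_force": force on the tool from outside, world axes, zero at the start; "ft_torque": the same for the moment, N m; "finger_gap": finger opening in m.
Only numpy, scipy, OpenCV 4.12 (cv2) and the standard library are available. Lean on these libraries where they do the work, as an engineer would, in place of code of your own. Each camera call takes 0.05 s, during which the arm holds its last target. There are 200 camera calls.

### The job

Stand every specimen tube that is on the bench upright on a ring mark of its own on the floor of the UV box (they are top-heavy on a narrow foot, so let go slowly and see that each stands still), then swing the clear cover fully shut over them without disturbing them. Lock the cover with both quarter-turn studs: push each stud in, turn it ninety degrees clockwise and let it go. Last, set the black lamp head down centred on the round window in the locked cover, leaving the bottle, the tip box and the beaker nearby where they are.

Things in the scene. Friction and masses are not known exactly. Their poses are not given: they have to be found in the camera images.
- uvbox: the UV box, fixed, white, open-topped. Origin: centre of the chamber's underside, on the bench; z up; its yaw varies. Chamber inside 150 mm along its x, 180 mm along its y, floor 8 mm above the bench, walls 6 mm thick with their top 115 mm above the bench. On its -y side a ledge as high as the walls runs on to y = -132 mm: the studs' receptacles are in it. The cover is hinged along the +y wall. Fully outside: x -81..81 mm, y -132..100 mm
- spot0 (a point): centre of a ring mark (34 mm across, flat print) on the box floor, the one farthest from the hinge: box x 0, y -62 mm, z 8 mm
- spot1 (a point): centre of the middle ring mark: box x 0, y -6 mm, z 8 mm
- spot2 (a point): centre of the ring mark nearest the hinge: box x 0, y 50 mm, z 8 mm
- cover (a joint): angle of the clear cover, rad: 0 shut and flat on the box, positive open (1.57 upright, 1.85 is the stop, leaning back outwards); starts open at 1.6 to 1.8. Plate 166 x 228 x 8 mm, 0.4 kg, standing up from the hinge when open. The hinge is stiff: the cover stays at any angle and needs about 3 to 8 N at its free edge to move. It can be pushed over from behind (from the box's +y side), then pressed down from above
- cover_edge (a point): middle of the cover's free edge, on its outer (upper when shut) face; when shut it lies at box y -132 mm, 123.5 mm above the bench. 232 mm from the hinge line
- cover_hinge (a point): middle of the cover's hinge line, which runs along box x; box y 100 mm, 115 mm above the bench. Frame of the cover: with the cover shut it is parallel to the box's frame, z out of the outer face
- stud_a (a joint): quarter-turn cam stud in the cover near its free edge, 52 mm to the box's -x side of the cover's mid-line: how far it is pushed in, m, 0 to 0.008. Spring: 4 N at 0, 7 N at 0.008. While the stud is less than 4.5 mm in, a cross bar below the cover sits in its slot and keeps the stud from turning (to force it round counts as damage); pushed in 6 mm or more it turns freely, and after turning it stays about 4.5 mm in when let go, with the cover held shut
- wing_a (a joint): turn of stud_a, rad: 0 unlocked (wing across the cover's edge, along box y), 1.571 locked at a stop (wing along the edge, along box x). Grows clockwise seen from outside (from above when shut). Light friction 0.03 N m, free to turn a little (0.1 rad) in its slot, stays where it is left
- wing_a_grip (a point): on the axis of stud_a at the height to grip its wing: an upright bar 10 mm thick, 34 mm long (along this point's y axis) and 24 mm high, from 22 to 46 mm above the cover's underside on a 26 mm disc 17 to 22 mm above that underside; the point is 36 mm above it (151 mm above the bench when shut and not pushed in). 214 mm from the hinge line
- stud_b (a joint): quarter-turn cam stud in the cover near its free edge, 52 mm to the box's +x side of the cover's mid-line: how far it is pushed in, same as stud_a
- wing_b (a joint): turn of stud_b, same as wing_a
- wing_b_grip (a point): grip point of the wing of stud_b, same as wing_a_grip
- tube_1: a specimen tube standing on the bench (two or three are present, None if absent): 92 mm tall, 0.12 kg, white foot 24 mm across and 6 mm high, amber glass body 18 mm across to 62 mm, heavy steel cap 25 mm across from 62 to 86 mm with a 32 mm lip from 86 to 92 mm. Origin: centre of the foot's underside; z along the tube. Centre of mass about 68 mm up; topples when leaned 10 degrees. Held best by the cap, under the lip
- tube_2: a specimen tube standing on the bench (two or three are present, None if absent): 92 mm tall, 0.12 kg, white foot 24 mm across and 6 mm high, amber glass body 18 mm across to 62 mm, heavy steel cap 25 mm across from 62 to 86 mm with a 32 mm lip from 86 to 92 mm. Origin: centre of the foot's underside; z along the tube. Centre of mass about 68 mm up; topples when leaned 10 degrees. Held best by the cap, under the lip
- tube_3: a specimen tube standing on the bench (two or three are present, None if absent): 92 mm tall, 0.12 kg, white foot 24 mm across and 6 mm high, amber glass body 18 mm across to 62 mm, heavy steel cap 25 mm across from 62 to 86 mm with a 32 mm lip from 86 to 92 mm. Origin: centre of the foot's underside; z along the tube. Centre of mass about 68 mm up; topples when leaned 10 degrees. Held best by the cap, under the lip
- lamp: UV lamp head, loose, standing on the bench: black round body 65 mm across and 28 mm high, on it an aluminium grip 38 mm across from 28 to 58 mm. 0.3 kg, stable. Origin: centre of its underside
- window (a point): centre of the round window (66 mm, with a dark ring 76 mm across, flush) in the cover's outer face, 105 mm from the hinge line; when shut: box x 0, y -5 mm, 123.5 mm above the bench
- reagent: bystander: amber bottle, 60 mm across, 130 mm tall; origin under its centre
- tipbox: bystander: grey tip box with clear lid, 122 x 87 mm, 57 mm high; origin under its centre
- beaker: bystander: white ceramic beaker, 70 mm across, 90 mm high; origin under its centre
There are look-alikes about, which are no part of the job. Leave any blue look-alike of the tube_1 alone.

How it is judged:
By the outcome, as a careful person would: the job done as asked, in the order asked, and still so for the second after the job is handed in, with the robot touching nothing.
Of tube_1, tube_2, tube_3 only 2 to 3 are there at a start; the rules pass over those that are not, and their reading is None.
At some moment in a run one of lamp may be knocked a few centimetres aside while the robot is not near it.
Once in a run the grip may slacken for a moment while it holds something.
It also fails if it takes over 210 s, if anything falls off the work surface, if the arm or the gripper's body presses on something with over 40 N, if the wrist force passes 120 N, or if a joint passes its speed limit or range.

## Working session

There is one attempt and no reset: what is moved stays moved. The work goes in short steps, Python scripts to look and compute and a shell command to move; the robot and the scene stay as the last step left them, time stands still between calls to the robot, and variables do not carry over. Pictures are saved under pics/ and viewed, about 12 in all and at most 16, crops included, and the job is handed in when it is done.

```bash
ls; mkdir -p pics
cat > h.py <<'E'
import numpy as np, cv2
from bench import *
from scipy.spatial.transform import Rotation as R
def cam(n):
    p=camera_params(n)
    K=np.array([[p["fx"],0,p["cx"]],[0,p["fy"],p["cy"]],[0,0,1.]]);D=np.array(p["D"],float)
    if "pose" in p: T=np.array(p["pose"])
    else:
        s=read_state();W=np.eye(4);W[:3,:3]=R.from_quat(s["tool_rot"]).as_matrix();W[:3,3]=s["position"];T=W@np.array(p["hand_eye"])
    return K,D,T
def ray(n,uv,c=None):
    K,D,T=c or cam(n)
    q=cv2.undistortPoints(np.array([[uv]],float),K,D)[0,0]
    return T[:3,3],T[:3,:3]@np.array([q[0],-q[1],-1.])
def onz(n,uv,z,c=None):
    o,d=ray(n,uv,c);return o+d*(z-o[2])/d[2]
def proj(n,P,c=None):
    K,D,T=c or cam(n)
    q=(np.atleast_2d(P)-T[:3,3])@T[:3,:3];q=q*[1,-1,-1]
    return cv2.projectPoints(q,np.zeros(3),np.zeros(3),K,D)[0][:,0]
def tri(obs):
    A=np.zeros((3,3));b=np.zeros(3)
    for o,d in obs:
        d=d/np.linalg.norm(d);M=np.eye(3)-np.outer(d,d);A+=M;b+=M@o
    return np.linalg.solve(A,b)
E
python3 - <<'E'
from h import *
print(read_state())
ims=[]
for n in("scene","side"):
    im=grab_frame(n);cv2.imwrite(f"pics/{n}0.png",im)
    print(n,np.round(cam(n)[2],3).tolist(),cam(n)[0][0,0])
    for l in("tube_1","lamp","uvbox","reagent","tipbox","beaker","spot0","spot1","spot2","cover_edge","cover_hinge","window","wing_a_grip"):
        r=landmark_of(n,l);print(l,[(np.round(x["position"]).tolist(),round(x["score"],2)) for x in r[:5]])
E
```

```text
pics
{'time_s': 0.0, 'qpos': array([-1.39309002e-01,  2.91284646e-01, -1.54127142e-01,  1.12668065e+00,
        1.37837159e-05,  1.43151538e+00]), 'dq': array([ 0.0002925 ,  0.00131368, -0.00102407, -0.00093879,  0.00275395,
       -0.0020686 ]), 'joint_torque': array([-3.46096487e-03, -5.37150800e+01,  3.31364536e+01,  1.60375424e-02,
       -3.39078597e-04,  1.08972756e-05]), 'position': array([5.24591116e-01, 6.07037877e-05, 2.47729709e-01]), 'tool_rot': array([ 7.07116554e-01,  7.07096711e-01, -3.84679744e-04, -5.21582220e-04]), 'ft_force': array([ 0.35960171, -0.12251897, -0.93804817]), 'ft_torque': array([ 0.01597276,  0.00717764, -0.01386979]), 'finger_gap': 0.0853085309828949}
scene [[-0.773, -0.492, 0.401, 1.159], [0.635, -0.58, 0.511, 0.802], [-0.018, 0.649, 0.76, 1.193], [0.0, 0.0, 0.0, 1.0]] 470.25777200243624
tube_1 [([239.0, 151.0], 0.59), ([222.0, 175.0], 0.5), ([238.0, 184.0], 0.43), ([295.0, 228.0], 0.42)]
lamp [([388.0, 258.0], 0.79)]
uvbox [([296.0, 232.0], 0.94), ([305.0, 238.0], 0.19)]
reagent [([214.0, 230.0], 0.75), ([305.0, 238.0], 0.65), ([283.0, 215.0], 0.55
[... 598 characters left out ...]
0, 0.0, 0.0, 1.0]] 475.1138715285353
tube_1 [([362.0, 378.0], 0.89), ([348.0, 318.0], 0.64), ([374.0, 330.0], 0.55)]
lamp [([173.0, 230.0], 0.71)]
uvbox [([271.0, 256.0], 0.63), ([348.0, 320.0], 0.63)]
reagent [([366.0, 261.0], 0.6)]
tipbox [([196.0, 187.0], 0.81)]
beaker [([416.0, 299.0], 0.82)]
spot0 [([260.0, 244.0], 0.73), ([173.0, 228.0], 0.73)]
spot1 [([260.0, 244.0], 0.73), ([173.0, 228.0], 0.73)]
spot2 [([260.0, 244.0], 0.73), ([173.0, 228.0], 0.73)]
cover_edge [([239.0, 126.0], 0.59)]
cover_hinge [([250.0, 206.0], 0.74), ([270.0, 254.0], 0.64), ([245.0, 170.0], 0.44)]
window [([240.0, 171.0], 0.57), ([271.0, 253.0], 0.45)]
wing_a_grip [([360.0, 376.0], 0.74), ([218.0, 134.0], 0.44)]
```

View pics/scene0.png

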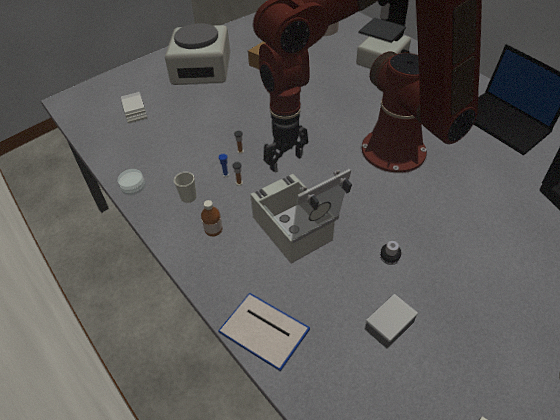

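View pics/side0.png

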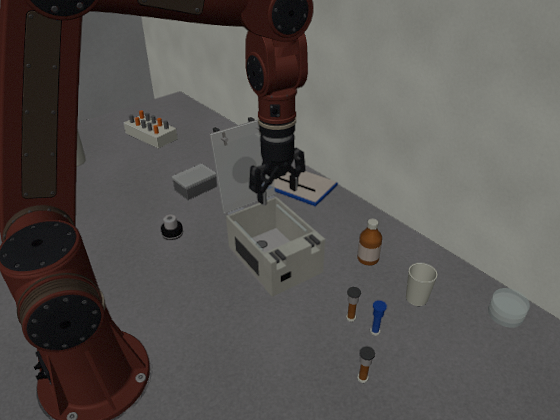

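Scene: amber tubes with feet at scene (239,151) and (238,184), the blue look-alike at (222,175) is to be left; the box is at (296,232), cover open, lamp at (388,258), bottle (214,230), beaker (186,198), tip box (393,326). In the side view the tubes are at (362,378) and (348,318), blue at (374,330); the rack of vials at (150,128) is background.

Run:
```python
from h import *
P=dict(tA=((239,151),(362,378),0),tB=((238,184),(348,318),0),blue=((222,175),(374,330),0),lamp=((388,258),(173,230),0),reag=((214,230),(366,261),0),tip=((393,326),(196,187),0),beak=((186,198),(416,299),0),
win=((321,211),(240,171),None),edge=((322,181),(239,126),None),spotmid=((294,227),(260,244),.008))
for k,(a,b,z) in P.items():
    t=tri([ray("scene",a),ray("side",b)])
    print(k,"tri",np.round(t,3),*( [np.round(onz(n,p,z),3) for n,p in(("scene",a),("side",b))] if z is not None else []))
s=[onz("scene",p,.008) for p in((306,239),(294,227),(284,216))]
print("spots scene",np.round(s,3), [np.linalg.norm(s[i]-s[i+1]).round(3) for i in(0,1)])
for n,bx in(("scene",(180,120,370,280)),("side",(200,110,410,400))):
    im=cv2.imread(f"pics/{n}0.png")[bx[1]:bx[3],bx[0]:bx[2]]
    cv2.imwrite(f"pics/{n}0c.png",cv2.resize(im,None,fx=(800/im.shape[1] if n=="scene" else 2),fy=(800/im.shape[1] if n=="scene" else 2),interpolation=cv2.INTER_CUBIC))
```

```text
tA tri [ 0.455 -0.375 -0.   ] [ 0.457 -0.376  0.   ] [ 0.453 -0.374  0.   ]
tB tri [ 0.558 -0.234 -0.004] [ 0.563 -0.234  0.   ] [ 0.551 -0.234  0.   ]
blue tri [ 0.577 -0.304  0.001] [ 0.58 -0.31  0.  ] [ 0.571 -0.3    0.   ]
lamp tri [0.393 0.335 0.002] [0.394 0.333 0.   ] [ 0.392  0.341 -0.   ]
reag tri [ 0.743 -0.118 -0.008] [ 0.746 -0.113  0.   ] [ 0.735 -0.122 -0.   ]
tip tri [0.562 0.501 0.001] [0.556 0.504 0.   ] [0.567 0.498 0.   ]
beak tri [ 0.737 -0.3   -0.007] [ 0.742 -0.298  0.   ] [ 0.727 -0.302  0.   ]
win tri [0.552 0.189 0.214]
edge tri [0.562 0.195 0.342]
spotmid tri [0.543 0.079 0.035] [0.542 0.052 0.008] [0.549 0.114 0.008]
spots scene [[ 0.544  0.115  0.008]
 [ 0.542  0.052  0.008]
 [ 0.537 -0.005  0.008]] [np.float64(0.063), np.float64(0.058)]
```

View pics/scene0c.png

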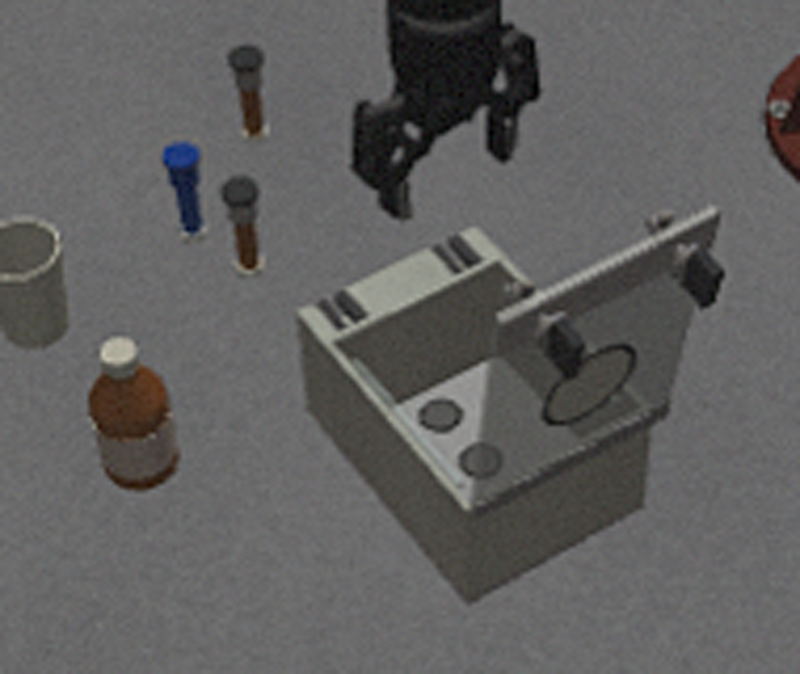

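The two amber tubes stand clear; the blue one at crop (182,155) is to be left alone. Two ring marks are visible at full pixels (284,219) and (294,230). Next, a wrist picture.

Run:
```python
from h import *
im=grab_frame("wrist");cv2.imwrite("pics/w0.png",im)
c=cam("wrist");print(np.round(np.array(camera_params("wrist")["hand_eye"]),3).tolist(),c[0][0,0])
for l in("tube_1","spot0","uvbox","cover_hinge"):
    r=landmark_of("wrist",l);print(l,[(np.round(x["position"]).tolist(),round(x["score"],2),np.round(onz("wrist",x["position"],.008,c),3).tolist()) for x in r[:5]])
# coarse box fit from scene corners
s=4.2105
obs=np.array([(300,312),(475,228),(470,602),(308,410),(440,415),(480,462)])/s+[180,120]
obj=np.array([(.081,-.132,.115),(-.081,-.132,.115),(.081,.1,0),(.081,-.132,0.),(0,-.062,.008),(0,-.006,.008)])
from scipy.optimize import least_squares
c2=cam("scene")
def w(p):
    a=p[2];return obj@np.array([[np.cos(a),-np.sin(a),0],[np.sin(a),np.cos(a),0],[0,0,1]]).T+[p[0],p[1],0]
f=least_squares(lambda p:(proj("scene",w(p),c2)-obs).ravel(),[.542,.055,0])
print(f.x,np.round(f.fun,1))
```

```text
[[-0.001, 0.952, 0.305, 0.079], [1.0, 0.001, -0.0, -0.0], [-0.001, 0.305, -0.952, -0.125], [0.0, 0.0, 0.0, 1.0]] 370.76366057436445
tube_1 [([300.0, 361.0], 0.59, [0.554, -0.231, 0.008])]
spot0 [([298.0, 117.0], 0.91, [0.547, 0.056, 0.008]), ([292.0, 174.0], 0.88, [0.541, 0.0, 0.008]), ([304.0, 51.0], 0.78, [0.551, 0.117, 0.008])]
uvbox [([299.0, 111.0], 0.8, [0.548, 0.062, 0.008])]
cover_hinge [([296.0, 357.0], 0.16, [0.55, -0.225, 0.008])]
[ 0.54781119  0.06637149 -0.10227089] [-0.8 -0.5  0.1 -0.9  0.2  1.6 -0.  -0.1  0.3 -0.1  0.3 -0.4]
```

View pics/w0.png

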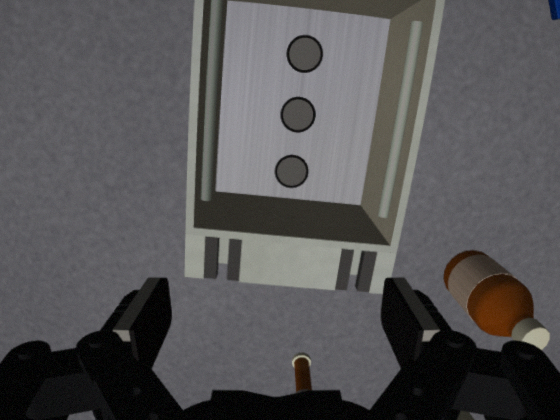

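The wrist view shows the three ring marks at (292,172), (298,115), (304,53), the ledge corners at (186,277) and (384,293), the bottle on the right, and tube B's foot at (301,358). I'll joint-fit the box pose and move over the tubes.

```bash
python3 - <<'E'
from h import *
from scipy.optimize import least_squares
im=cv2.imread("pics/w0.png");g=cv2.GaussianBlur(im[:,:,1],(3,3),0)
cs=[]
for u,v in((292,172),(298,115),(304,53)):
    y0,x0=v-24,u-24;p=g[y0:y0+48,x0:x0+48]
    t=cv2.threshold(p,0,255,cv2.THRESH_OTSU+cv2.THRESH_BINARY_INV)[1]
    cn=[k for k in cv2.findContours(t,0,2)[0] if cv2.contourArea(k)>300];k=min(cn,key=lambda k:abs(k.mean(0)-24).sum())
    e=cv2.fitEllipse(k);cs.append((e[0][0]+x0,e[0][1]+y0));print(e)
cw=cam("wrist");print(np.round([onz("wrist",p,.008,cw) for p in cs],4))
obj=np.array([(0,-.062,.008),(0,-.006,.008),(0,.05,.008),(-.081,-.132,.115),(.081,-.132,.115)])
obs=np.array(cs+[(186,277),(384,293)])
def w(p,o):
    a=p[2];return o@np.array([[np.cos(a),-np.sin(a),0],[np.sin(a),np.cos(a),0],[0,0,1]]).T+[p[0],p[1],0]
f=least_squares(lambda p:(proj("wrist",w(p,obj),cw)-obs).ravel(),[.545,.06,-.1],loss="soft_l1")
print(f.x,np.round(proj("wrist",w(f.x,obj),cw)-obs,1).tolist());print("spots",np.round(w(f.x,obj),4).tolist())
E
python3 -m creep '[0.07,0.005,-0.05,0,0,0,0, 0.07,0.005,-0.05,0,0,0,0, 0.07,0.005,-0.04,0,0,0,0, 0.07,0,-0.02,0,0,0,0, 0.07,0,0,0,0,0,0]'
python3 - <<'E'
from h import *
im=grab_frame("wrist");cv2.imwrite("pics/w1.png",im);c=cam("wrist");print(read_state()["position"],read_state()["finger_gap"])
for l in("tube_1",):
  print([(np.round(x["position"]).tolist(),round(x["score"],2),np.round(onz("wrist",x["position"],0,c),3).tolist()) for x in landmark_of("wrist",l)],[(np.round(x["rect"]),round(x["score"],2)) for x in recognise("wrist",l)])
E
```

```text
((23.14739227294922, 22.91175651550293), (33.08952331542969, 33.92436981201172), 70.76703643798828)
((23.587825775146484, 23.181522369384766), (35.072078704833984, 35.86125564575195), 19.471097946166992)
((24.338834762573242, 24.330549240112305), (36.324562072753906, 38.049072265625), 6.5125861167907715)
[[0.5406 0.0031 0.008 ]
 [0.5462 0.0588 0.008 ]
 [0.5518 0.1146 0.008 ]]
[ 0.54672873  0.06486935 -0.09583561] [[0.2, -0.0], [-0.1, -0.1], [-0.3, -0.0], [-1.4, -0.2], [3.5, 0.6]]
spots [[0.5408, 0.0032, 0.008], [0.5462, 0.0589, 0.008], [0.5515, 0.1146, 0.008], [0.4535, -0.0588, 0.115], [0.6147, -0.0743, 0.115]]
time_s: 2.15
position: [0.5399, -0.1622, 0.248]
tool_rot: [0.708, 0.706, -0.0, 0.0]
ft_force: [0.2, 0.8, 1.6]
finger_gap: 0.0698
[ 0.53978334 -0.16047495  0.2480414 ] 0.07034820805174445
[([204.0, 343.0], 0.84, [0.451, -0.371, 0.0]), ([303.0, 291.0], 0.84, [0.571, -0.299, 0.0]), ([291.0, 236.0], 0.61, [0.556, -0.231, 0.0])] [(array([294., 289., 325., 359.]), 0.66), (array([183., 336., 214., 404.]), 0.64), (array([274., 228., 313., 295.]), 0.63)]
```

View pics/w1.png

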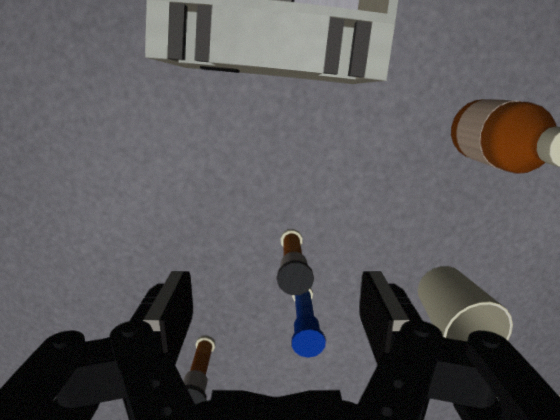

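Amber tube B has its foot at (291,238) and lip at (295,277). The blue one's lip is at (308,342), amber A's foot is at (205,345), and the fingers are at both sides.

Run:
```python
from h import *
c=cam("wrist")
for n,p,z in(("Blip",(295,277),.092),("Bfoot",(291,237.5),.003),("bluelip",(308,342),.092),("bluefoot",(303,293),.003),("Afoot",(205,344.5),.003)):print(n,onz("wrist",p,z,c).round(4))
im=cv2.imread("pics/w1.png");g=im[:,:,1].astype(int)
cv2.imwrite("pics/x.png",im)
print("mid",proj("wrist",[[.558,-.234,.092],[.558,-.234,0]],c))
```

```text
Blip [ 0.5562 -0.2295  0.092 ]
Bfoot [ 0.5563 -0.2293  0.003 ]
bluelip [ 0.5693 -0.2965  0.092 ]
bluefoot [ 0.5708 -0.2973  0.003 ]
Afoot [ 0.4541 -0.3692  0.003 ]
mid [[297.04449434 281.64171632]
 [292.44421308 240.51068311]]
```

```bash
python3 -m creep '[0.07,0.008,-0.035,0,0,0,0, 0.07,0.0085,-0.0345,0,0,0,0, 0.07,0,0,-0.04,0,0,0, 0.07,0,0,-0.04,0,0,0, 0.07,0,0,0,0,0,0]'
python3 - <<'E'
from h import *
im=grab_frame("wrist");cv2.imwrite("pics/w2.png",im);c=cam("wrist");print(read_state()["position"])
print([(np.round(x["position"]).tolist(),round(x["score"],2),np.round(onz("wrist",x["position"],0,c),3).tolist()) for x in landmark_of("wrist","tube_1")])
print(proj("wrist",[[.5563,-.2295,.092],[.5563,-.2295,.0]],c))
E
```

```text
time_s: 2.8
position: [0.5536, -0.2262, 0.1637]
tool_rot: [0.707, 0.708, -0.001, -0.004]
ft_force: [-0.4, 0.5, 0.3]
finger_gap: 0.0697
[ 0.55504647 -0.22689592  0.16680399]
[([297.0, 280.0], 0.85, [0.573, -0.306, 0.0]), ([276.0, 206.0], 0.74, [0.555, -0.237, 0.0])]
[[278.37650415 239.05612072]
 [278.04501873 196.6784519 ]]
```

View pics/w2.png

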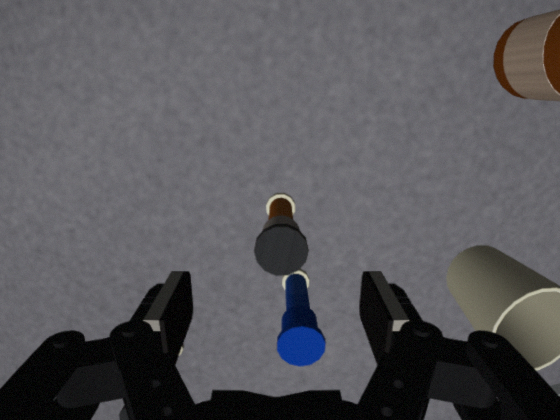

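The lip is at (281,247) and the foot at (281,206), about 9 px lower than projected. Recomputing from this closer view.

```bash
python3 -m creep '[0.07,0,0,0,0,0,0, 0.07,0,0,0,0,0,0, 0.07,0,0,0,0,0,0]'
python3 - <<'E'
from h import *
im=grab_frame("wrist");c=cam("wrist");cv2.imwrite("pics/w3.png",im);print(read_state()["position"],read_state()["tool_rot"])
hsv=cv2.cvtColor(im,cv2.COLOR_BGR2HSV)
roi=im[150:300,230:340]; g=roi.max(2)
t=((g<62)).astype(np.uint8)*255
n,l,s,ce=cv2.connectedComponentsWithStats(t)
print([(s[i].tolist(),ce[i].round(1)) for i in range(1,n) if s[i][4]>100])
w=(g>150).astype(np.uint8);n,l,s,ce=cv2.connectedComponentsWithStats(w)
print([(s[i].tolist(),ce[i].round(1)) for i in range(1,n) if s[i][4]>10])
cv2.imwrite("pics/w3c.png",cv2.resize(roi,None,fx=4,fy=4,interpolation=cv2.INTER_CUBIC))
E
```

```text
time_s: 3.2
position: [0.5573, -0.2292, 0.1699]
tool_rot: [0.707, 0.707, 0.0, 0.001]
ft_force: [-1.3, -0.4, 0.3]
finger_gap: 0.0697
[ 0.55702305 -0.22914666  0.16950881] [7.07036042e-01 7.07176902e-01 2.46884903e-04 8.96360303e-04]
[([18, 42, 52, 73, 2506], array([43.9, 83.5])), ([52, 117, 21, 33, 511], array([ 62.3, 134.4]))]
[([30, 38, 28, 19, 145], array([42.9, 44.9])), ([46, 113, 27, 19, 120], array([ 57.9, 119.4]))]
```

View pics/w3c.png

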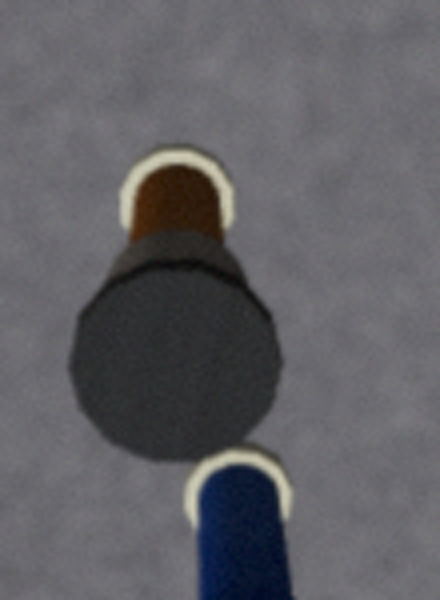

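Crop: lip centre is at (176,361), full (274,240). Foot centre is at (178,205), full (274.5,201).

Run:
```python
from h import *
c=cam("wrist")
print(onz("wrist",(274,240.3),.092,c).round(4),onz("wrist",(274.5,201.3),.006,c).round(4))
```

```text
[ 0.5562 -0.2339  0.092 ] [ 0.5564 -0.2353  0.006 ]
```

```bash
python3 -m creep '[0.07,0,-0.005,-0.02,0,0,0, 0.07,0,0,-0.03,0,0,0, 0.07,0,0,-0.03,0,0,0, 0.07,0,0,-0.026,0,0,0, 0.07,0,0,0,0,0,0]'; python3 -m creep '[0.07,0,0,0,0,0,0,0.07,0,0,0,0,0,0]'
python3 - <<'E'
from h import *
im=grab_frame("wrist");c=cam("wrist");print(read_state()["position"]);cv2.imwrite("pics/w4.png",im)
E
```

```text
time_s: 3.75
position: [0.5544, -0.2329, 0.0595]
tool_rot: [0.707, 0.707, -0.001, -0.003]
ft_force: [-0.5, 0.3, 1.1]
finger_gap: 0.0699
time_s: 3.95
position: [0.5575, -0.2346, 0.0641]
tool_rot: [0.707, 0.707, 0.0, 0.001]
ft_force: [0.2, -0.4, -0.7]
finger_gap: 0.07
[ 0.55758016 -0.23463083  0.0641213 ]
```

View pics/w4.png

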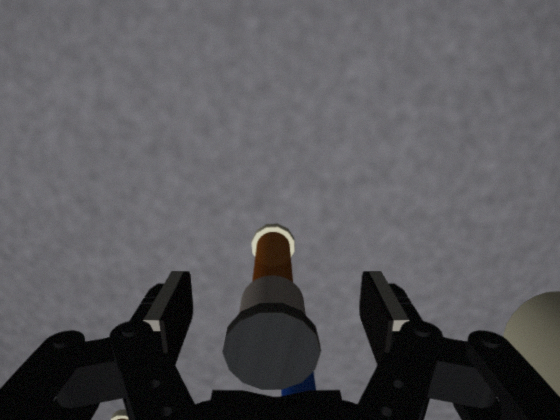

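The tube's lip is between the jaws, about 1.3 mm left of centre. Shift and close gently.

```bash
python3 -m creep '[0.06,-0.0012,0,-0.001,0,0,0, 0.05,0,0,0,0,0,0, 0.04,0,0,0,0,0,0, 0.034,0,0,0,0,0,0, 0.03,0,0,0,0,0,0]'; python3 -m creep '[0.027,0,0,0,0,0,0,0.02,0,0,0,0,0,0,0.015,0,0,0,0,0,0,0.015,0,0,0,0,0,0,0.015,0,0,0,0,0,0]'
python3 -m creep '[0.015,0,0,0.005,0,0,0,0.015,0,0,0.01,0,0,0,0.015,0,0,0.02,0,0,0,0.015,0,0,0.02,0,0,0,0.015,0,0,0,0,0,0]'
```

```text
time_s: 4.5
position: [0.5553, -0.234, 0.0614]
tool_rot: [0.707, 0.707, 0.0, 0.0]
ft_force: [0.5, -0.1, 0.6]
finger_gap: 0.0303
time_s: 5.0
position: [0.5554, -0.2341, 0.0615]
tool_rot: [0.707, 0.707, 0.0, 0.0]
ft_force: [-0.1, 0.1, 4.4]
finger_gap: 0.0262
time_s: 5.5
position: [0.5568, -0.2349, 0.1194]
tool_rot: [0.707, 0.707, 0.001, 0.002]
ft_force: [1.6, -0.0, 0.2]
finger_gap: 0.0261
```

```bash
python3 -m creep '[0.015,0,0,0.025,0,0,0,0.015,0,0,0.025,0,0,0,0.015,0,0,0.025,0,0,0,0.015,0,0,0.025,0,0,0,0.015,0,0,0,0,0,0]'; python3 -m creep '[0.015,0,0.02,0,0,0,0,0.015,0,0.03,0,0,0,0,0.015,-0.002,0.03,0,0,0,0,0.015,-0.002,0.03,0,0,0,0,0.015,-0.002,0.03,0,0,0,0]'
python3 -m creep '[0.015,-0.002,0.03,0,0,0,0,0.015,-0.001,0.03,0,0,0,0,0.015,0,0.03,0,0,0,0,0.015,0,0.03,0,0,0,0,0.015,0,0.02,0,0,0,0]'; python3 -m creep '[0.015,0,0.013,0,0,0,0,0.015,0,0,0,0,0,0,0.015,0,0,0,0,0,0,0.015,0,0,0,0,0,0,0.015,0,0,0,0,0,0]'
python3 - <<'E'
from h import *
im=grab_frame("wrist");c=cam("wrist");s=read_state();print(s["position"],s["finger_gap"]);cv2.imwrite("pics/w5.png",im)
print(proj("wrist",[[.5462,.0589,.008],[.5408,.0032,.008]],c).round(1), [(np.round(x["position"]).tolist(),round(x["score"],2)) for x in landmark_of("wrist","spot0")])
E
```

```text
time_s: 6.0
position: [0.5566, -0.2348, 0.2193]
tool_rot: [0.707, 0.707, 0.001, 0.002]
ft_force: [0.4, -0.4, -1.9]
finger_gap: 0.0263
time_s: 6.5
position: [0.548, -0.0918, 0.2147]
tool_rot: [0.707, 0.707, -0.0, -0.001]
ft_force: [0.6, -0.0, -0.8]
finger_gap: 0.0263
time_s: 7.0
position: [0.5447, 0.0487, 0.2147]
tool_rot: [0.707, 0.708, -0.001, -0.001]
ft_force: [0.2, -0.8, -0.2]
finger_gap: 0.0265
time_s: 7.5
position: [0.5462, 0.0582, 0.2162]
tool_rot: [0.708, 0.707, -0.0, -0.0]
ft_force: [0.3, -0.3, -1.4]
finger_gap: 0.0261
[0.54627637 0.05825664 0.21621495] 0.026606824706295336
[[275.6 180.7]
 [270.1 236.9]] [([277.0, 182.0], 0.96), ([270.0, 237.0], 0.87), ([286.0, 119.0], 0.59)]
```

View pics/w5.png

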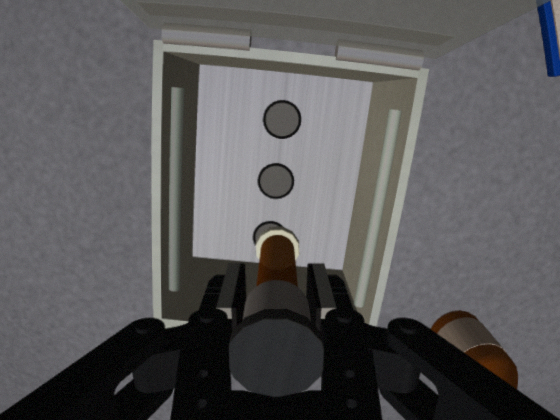

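Ring marks are at (282,119) and (276,181), where the fit predicts them; the tube's foot is at (277,248), held upright.

```bash
python3 - <<'E'
from h import *
im=cv2.imread("pics/w5.png");r=im[215:300,235:320];cv2.imwrite("pics/w5c.png",cv2.resize(r,None,fx=6,fy=6,interpolation=cv2.INTER_CUBIC))
c=cam("wrist")
for z in(.150,.155,.16):print(onz("wrist",(277,249.5),z,c).round(4), onz("wrist",(276,345),z+.086,c).round(4))
E
python3 -m creep '[0.015,0,0.0005,-0.025,0,0,0,0.015,0,0,-0.025,0,0,0,0.015,0,0,-0.025,0,0,0,0.015,0,0,-0.025,0,0,0,0.015,0,0,-0.025,0,0,0]';python3 -m creep '[0.015,0,0,-0.01,0,0,0,0.015,0,0,0,0,0,0,0.015,0,0,0,0,0,0,0.015,0,0,0,0,0,0]'
```

```text
[0.547  0.0527 0.15  ] [0.5464 0.0548 0.236 ]
[0.547  0.0549 0.155 ] [0.5464 0.0587 0.241 ]
[0.547  0.0571 0.16  ] [0.5464 0.0626 0.246 ]
time_s: 8.1
position: [0.5464, 0.0591, 0.0904]
tool_rot: [0.707, 0.707, 0.0, 0.0]
ft_force: [1.0, -0.3, -1.1]
finger_gap: 0.0267
time_s: 8.5
position: [0.5473, 0.0594, 0.0826]
tool_rot: [0.707, 0.707, 0.001, 0.001]
ft_force: [0.4, 0.4, -0.7]
finger_gap: 0.0263
```

View pics/w5c.png

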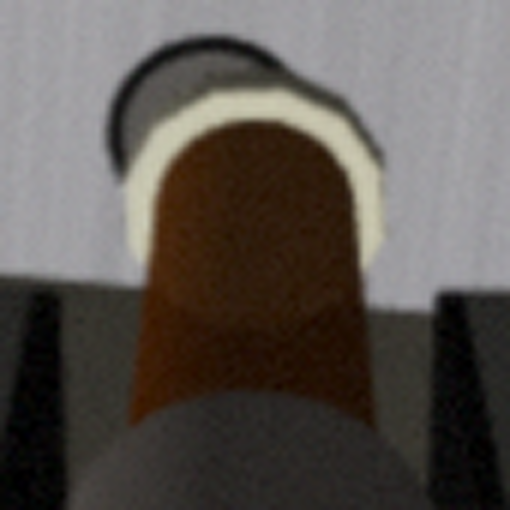

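```bash
python3 -m creep '[0.015,0,0,-0.005,0,0,0,0.015,0,0,-0.004,0,0,0,0.015,0,0,0,0,0,0,0.015,0,0,0,0,0,0]';for i in 1; do python3 -m creep '[0.015,0,0,-0.001,0,0,0,0.015,0,0,0,0,0,0,0.015,0,0,0,0,0,0]';python3 -m creep '[0.015,0,0,-0.001,0,0,0,0.015,0,0,0,0,0,0,0.015,0,0,0,0,0,0]';python3 -m creep '[0.015,0,0,-0.001,0,0,0,0.015,0,0,0,0,0,0,0.015,0,0,0,0,0,0]'; done
python3 - <<'E'
from h import *
im=grab_frame("wrist");s=read_state();print(s["position"],s["finger_gap"],s["ft_force"]);cv2.imwrite("pics/w6.png",im)
im2=grab_frame("side")
a=im[130:420,130:420];b=cv2.resize(im2[200:300,215:330],None,fx=3,fy=3)[:290];cv2.imwrite("pics/w6c.png",np.hstack([a,b[:290]]))
E
```

```text
time_s: 8.9
position: [0.5461, 0.0595, 0.0722]
tool_rot: [0.707, 0.707, -0.0, -0.0]
ft_force: [-0.1, 1.0, -0.6]
finger_gap: 0.0267
time_s: 9.2
position: [0.5463, 0.0595, 0.0713]
tool_rot: [0.707, 0.707, 0.0, 0.0]
ft_force: [0.0, -0.8, -1.9]
finger_gap: 0.0266
time_s: 9.5
position: [0.5462, 0.0595, 0.0703]
tool_rot: [0.707, 0.707, -0.0, -0.0]
ft_force: [-0.6, 0.1, -0.4]
finger_gap: 0.0265
time_s: 9.8
position: [0.5465, 0.0595, 0.0695]
tool_rot: [0.707, 0.707, 0.0, 0.0]
ft_force: [0.4, 0.1, 2.4]
finger_gap: 0.0261
[0.54648325 0.05949021 0.06947595] 0.02629914312316195 [0.01917993 0.29256219 1.11087231]
```

View pics/w6c.png

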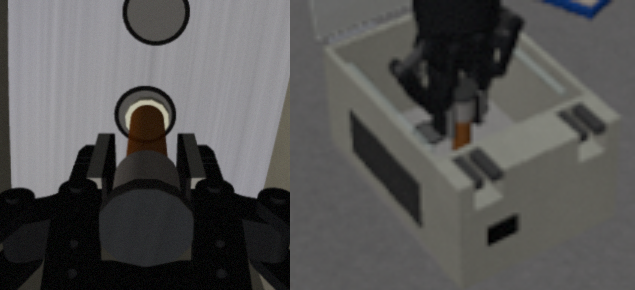

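Run:
```python
from h import *
im=cv2.imread("pics/w6.png");r=im[200:290,230:330];cv2.imwrite("pics/w6d.png",cv2.resize(r,None,fx=6,fy=6,interpolation=cv2.INTER_CUBIC))
c=cam("wrist")
P=np.array([[.5462,.0589,.008],[.5462,.0589,.014],[.5465,.0595,.014],[.5465,.0595,.1]])
print(proj("wrist",P,c).round(1), ((proj("wrist",P,c)-[230,200])*6).round())
```

```text
[[275.1 244.5]
 [275.1 249. ]
 [275.6 247.9]
 [275.9 357.6]] [[271. 267.]
 [270. 294.]
 [274. 288.]
 [275. 946.]]
```

View pics/w6d.png

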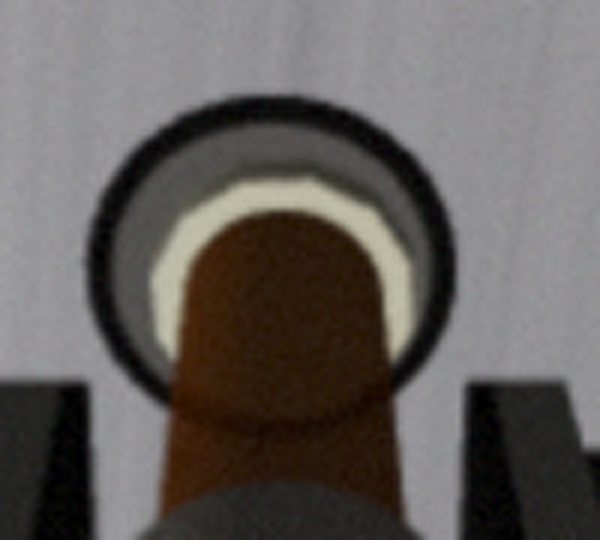

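The ring centre is at (271,265) and the foot centre about (281,297) against (270,294) expected, so 1 mm off. Good. Releasing slowly.

```bash
python3 -m creep '[0.015,-0.001,0,-0.0007,0,0,0,0.015,0,0,0,0,0,0,0.015,0,0,0,0,0,0]';python3 -m creep '[0.026,0,0,0,0,0,0,0.0265,0,0,0,0,0,0,0.027,0,0,0,0,0,0,0.0275,0,0,0,0,0,0,0.028,0,0,0,0,0,0]';python3 -m creep '[0.029,0,0,0,0,0,0,0.03,0,0,0,0,0,0,0.031,0,0,0,0,0,0,0.032,0,0,0,0,0,0,0.033,0,0,0,0,0,0]';python3 -m creep '[0.035,0,0,0,0,0,0,0.037,0,0,0,0,0,0,0.040,0,0,0,0,0,0,0.043,0,0,0,0,0,0,0.045,0,0,0,0,0,0]'
python3 - <<'E'
from h import *
im=grab_frame("wrist");s=read_state();print(s["position"],s["finger_gap"],s["ft_force"]);cv2.imwrite("pics/w7.png",im[150:])
c=cam("wrist");P=np.array([[.5462,.0589,.008],[.5462,.0589,.014],[.5462,.0589,.1]]);print(proj("wrist",P,c).round(1))
E
```

```text
time_s: 10.2
position: [0.5463, 0.0595, 0.0694]
tool_rot: [0.707, 0.707, 0.001, 0.001]
ft_force: [1.1, -0.5, 7.4]
finger_gap: 0.0263
time_s: 10.7
position: [0.5461, 0.0595, 0.0693]
tool_rot: [0.707, 0.707, 0.001, 0.001]
ft_force: [0.8, 0.5, 5.0]
finger_gap: 0.0279
time_s: 11.2
position: [0.5451, 0.0595, 0.0685]
tool_rot: [0.707, 0.707, -0.0, -0.0]
ft_force: [0.3, 0.1, 1.0]
finger_gap: 0.0332
time_s: 11.7
position: [0.5452, 0.0595, 0.0686]
tool_rot: [0.707, 0.707, -0.0, 0.0]
ft_force: [-0.3, -0.5, -0.4]
finger_gap: 0.045
[0.54524872 0.05949775 0.06860465] 0.04523085566516557 [ 1.55196148 -0.12193169  0.8449786 ]
[[277.4 245.2]
 [277.5 249.7]
 [278.8 361. ]]
```

View pics/w7.png

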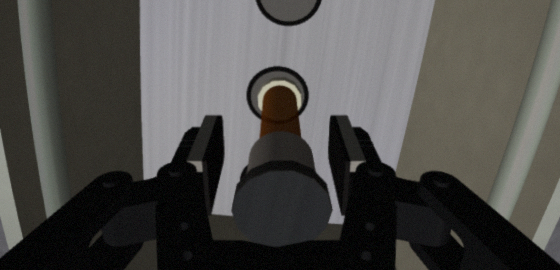

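Tube 1 stands upright in its ring, foot at (279,98) of the crop, jaws clear. Thirteen views used, so from here I check mostly by numbers. On to tube A.

```bash
python3 -m creep '[0.045,0,0,0.02,0,0,0,0.05,0,0,0.03,0,0,0,0.05,0,0,0.05,0,0,0,0.05,0,0,0.05,0,0,0,0.05,0,0,0,0,0,0]';python3 -m creep '[0.07,-0.01,-0.05,0,0,0,0,0.07,-0.01,-0.05,0,0,0,0,0.07,-0.01,-0.05,0,0,0,0,0.07,-0.01,-0.05,0,0,0,0,0.07,-0.01,-0.05,0,0,0,0]'; python3 -m creep '[0.07,-0.015,-0.05,0,0,0,0,0.07,-0.015,-0.05,0,0,0,0,0.07,-0.011,-0.05,0,0,0,0,0.07,0,-0.0335,-0.025,0,0,0,0.07,0,0,-0.025,0,0,0]'; python3 -m creep '[0.07,0,0,0,0,0,0,0.07,0,0,0,0,0,0,0.07,0,0,0,0,0,0,0.07,0,0,0,0,0,0]'
cat > tube.py <<'E'
from h import *
im=grab_frame("wrist");s=read_state();print(s["position"],s["time_s"]);cv2.imwrite("pics/t.png",im)
c=cam("wrist")
print([(np.round(x["position"],1).tolist(),round(x["score"],2),np.round(onz("wrist",x["position"],0,c),4).tolist()) for x in landmark_of("wrist","tube_1")])
print([(np.round(x["rect"],1).tolist(),round(x["score"],2)) for x in recognise("wrist","tube_1")])
g=im[:,:,1];w=(im.min(2)>135).astype(np.uint8);n,l,st,ce=cv2.connectedComponentsWithStats(w)
for i in range(1,n):
    if 60<st[i][4]<1500:
        k=np.argwhere(l==i)[:,::-1].astype(np.float32);(u,v),r=cv2.minEnclosingCircle(k);print("white",st[i].tolist(),round(u,1),round(v,1),round(r,1),onz("wrist",(u,v),.006,c).round(4))
E
python3 tube.py
```

```text
time_s: 12.25
position: [0.5487, 0.0595, 0.2253]
tool_rot: [0.707, 0.707, 0.004, 0.004]
ft_force: [1.3, 0.2, -0.9]
finger_gap: 0.0505
time_s: 12.75
position: [0.4954, -0.1874, 0.2185]
tool_rot: [0.707, 0.707, 0.0, 0.0]
ft_force: [1.3, -0.6, 0.3]
finger_gap: 0.0698
time_s: 13.25
position: [0.4564, -0.3687, 0.1681]
tool_rot: [0.709, 0.706, -0.0, 0.002]
ft_force: [0.2, 0.4, -0.2]
finger_gap: 0.0704
time_s: 13.65
position: [0.4576, -0.3636, 0.17]
tool_rot: [0.707, 0.708, -0.0, 0.001]
ft_force: [0.0, -0.8, -0.0]
finger_gap: 0.07
[ 0.4575025  -0.36361321  0.16991265] 13.7
[([272.5, 202.2], 0.83, [0.4551, -0.3725, 0.0]), ([418.0, 116.2], 0.72, [0.5702, -0.3015, 0.0])]
[([237.9, 188.5, 295.6, 271.0], 0.69), ([403.0, 99.5, 503.2, 157.7], 0.63)]
white [405, 103, 24, 30, 169] 419.4 117.4 15.5 [ 0.5691 -0.3021  0.006 ]
white [256, 191, 29, 19, 139] 270.1 203.5 14.3 [ 0.4532 -0.3718  0.006 ]
```

Run:
```python
from h import *
im=cv2.imread("pics/t.png");c=cam("wrist")
r=cv2.GaussianBlur(im[185:290,220:320].max(2),(3,3),0)
cc=cv2.HoughCircles(cv2.resize(r,None,fx=3,fy=3),cv2.HOUGH_GRADIENT,1,60,param1=60,param2=15,minRadius=65,maxRadius=95)
for q in cc[0][:3]:
    u,v=q[0]/3+220,q[1]/3+185;print(q,u,v,onz("wrist",(u,v),.092,c).round(4))
# foot outer: use radius ~14.3 px
cv2.imwrite("pics/tc.png",cv2.resize(im[170:300,200:340],None,fx=4,fy=4,interpolation=cv2.INTER_CUBIC))
```

```text
[147.5 172.5  79.7] 269.16666 242.5 [ 0.4535 -0.3698  0.092 ]
```

View pics/tc.png

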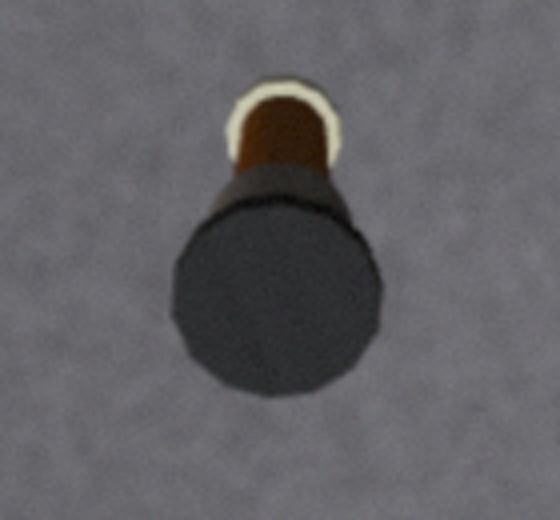

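Lip centre is at crop (278,293), full (269.5,243), so tube A is at (0.4535,-0.3702). Only the amber tube is in this crop.

```bash
python3 -m creep '[0.07,-0.004,-0.007,-0.02,0,0,0, 0.07,0,0,-0.03,0,0,0, 0.07,0,0,-0.03,0,0,0, 0.07,0,0,-0.024,0,0,0, 0.07,0,0,0,0,0,0]'; python3 -m creep '[0.07,0,0,0,0,0,0,0.07,0,0,0,0,0,0,0.07,0,0,0,0,0,0]'
python3 - <<'E'
from h import *
im=grab_frame("wrist");c=cam("wrist");s=read_state();print(s["position"])
print(proj("wrist",[[.4535,-.3705,.092],s["position"]+np.array([0,0,.03])],c))
r=cv2.GaussianBlur(im[250:400,190:360].max(2),(3,3),0)
cc=cv2.HoughCircles(cv2.resize(r,None,fx=2,fy=2),cv2.HOUGH_GRADIENT,1,60,param1=60,param2=15,minRadius=80,maxRadius=115)
print(None if cc is None else [(q[0]/2+190,q[1]/2+250,q[2]/2,onz("wrist",(q[0]/2+190,q[1]/2+250),.092,c).round(4)) for q in cc[0][:3]])
E
```

```text
time_s: 14.3
position: [0.4512, -0.369, 0.062]
tool_rot: [0.707, 0.707, 0.0, -0.003]
ft_force: [-0.5, 0.4, -0.2]
finger_gap: 0.07
time_s: 14.6
position: [0.4535, -0.3715, 0.0662]
tool_rot: [0.707, 0.707, -0.0, 0.001]
ft_force: [-0.5, 0.5, -0.7]
finger_gap: 0.0697
[ 0.45339015 -0.37135855  0.06593291]
[[276.23329463 346.43553139]
 [275.92434619 356.65996953]]
[(np.float32(276.25), np.float32(347.25), np.float32(49.1), array([ 0.4535, -0.3708,  0.092 ]))]
```

Centred within 1 mm. Close and lift.

```bash
python3 -m creep '[0.06,0,0,-0.003,0,0,0, 0.05,0,0,0,0,0,0, 0.04,0,0,0,0,0,0, 0.034,0,0,0,0,0,0, 0.03,0,0,0,0,0,0]'; python3 -m creep '[0.027,0,0,0,0,0,0,0.02,0,0,0,0,0,0,0.015,0,0,0,0,0,0,0.015,0,0,0,0,0,0,0.015,0,0,0,0,0,0]'
python3 -m creep '[0.015,0,0,0.005,0,0,0,0.015,0,0,0.01,0,0,0,0.015,0,0,0.02,0,0,0,0.015,0,0,0.02,0,0,0,0.015,0,0,0,0,0,0]'; python3 -m creep '[0.015,0,0,0.025,0,0,0,0.015,0,0,0.025,0,0,0,0.015,0,0,0.025,0,0,0,0.015,0,0,0.025,0,0,0,0.015,0,0,0,0,0,0]'; python3 -m creep '[0.015,0,0,0,0,0,0,0.015,0,0,0,0,0,0]'
```

```text
time_s: 15.15
position: [0.4528, -0.3708, 0.0616]
tool_rot: [0.707, 0.707, 0.0, -0.0]
ft_force: [0.6, -0.6, -0.8]
finger_gap: 0.0302
time_s: 15.65
position: [0.4528, -0.3708, 0.0617]
tool_rot: [0.707, 0.707, -0.0, 0.0]
ft_force: [-0.0, -0.4, 3.4]
finger_gap: 0.0261
time_s: 16.15
position: [0.454, -0.3721, 0.1197]
tool_rot: [0.707, 0.707, -0.0, 0.002]
ft_force: [0.8, 0.4, -0.6]
finger_gap: 0.0268
time_s: 16.65
position: [0.4539, -0.3719, 0.2195]
tool_rot: [0.707, 0.707, -0.0, 0.002]
ft_force: [0.3, -0.7, -1.3]
finger_gap: 0.0265
time_s: 16.85
position: [0.4522, -0.3702, 0.2151]
tool_rot: [0.707, 0.707, 0.0, -0.001]
ft_force: [-0.1, -0.3, -1.6]
finger_gap: 0.0263
```

```bash
python3 -m creep '[0.015,0.004,0.02,0,0,0,0,0.015,0.008,0.03,0,0,0,0,0.015,0.008,0.03,0,0,0,0,0.015,0.008,0.03,0,0,0,0,0.015,0.008,0.03,0,0,0,0]'; python3 -m creep '[0.015,0.008,0.03,0,0,0,0,0.015,0.008,0.03,0,0,0,0,0.015,0.008,0.03,0,0,0,0,0.015,0.008,0.03,0,0,0,0,0.015,0.008,0.03,0,0,0,0]'; python3 -m creep '[0.015,0.008,0.03,0,0,0,0,0.015,0.004,0.03,0,0,0,0,0.015,0,0.015,0,0,0,0,0.015,0,0.008,0,0,0,0,0.015,0,0,0,0,0,0]'; python3 -m creep '[0.015,0,0,0,0,0,0,0.015,0,0,0,0,0,0,0.015,0,0,0,0,0,0]'
cat > spots.py <<'E'
from h import *
im=grab_frame("wrist");s=read_state();c=cam("wrist");print(s["position"],s["finger_gap"],s["ft_force"].round(1));cv2.imwrite("pics/s.png",im)
print("pred0",proj("wrist",[[.5408,.0032,.008],[.5408,.0032,.014]],c).round(1).tolist(),"net",[(np.round(x["position"],1).tolist(),round(x["score"],2),onz("wrist",x["position"],.008,c).round(4).tolist()) for x in landmark_of("wrist","spot0")])
print([(np.round(x["position"],1).tolist(),round(x["score"],2)) for x in landmark_of("wrist","tube_1")])
w=(im.min(2)>125).astype(np.uint8)
z=s["position"][2]-.0617+.006
P=proj("wrist",[[s["position"][0],s["position"][1],z]],c)[0];print("foot pred",P)
x0,y0=int(P[0])-30,int(P[1])-30
hsv=cv2.cvtColor(im,cv2.COLOR_BGR2HSV)
m=((im[:,:,2].astype(int)-im[:,:,0]>18)&(im.min(2)>100)).astype(np.uint8)[y0:y0+60,x0:x0+60]
n,l,st,ce=cv2.connectedComponentsWithStats(m)
for i in range(1,n):
    if st[i][4]>60:
        k=np.argwhere(l==i)[:,::-1].astype(np.float32);(u,v),r=cv2.minEnclosingCircle(k);print("foot",round(u+x0,1),round(v+y0,1),round(r,1),st[i].tolist(),onz("wrist",(u+x0,v+y0),z,c).round(4))
E
python3 spots.py
```

```text
time_s: 17.35
position: [0.4883, -0.2284, 0.2156]
tool_rot: [0.707, 0.707, -0.0, -0.001]
ft_force: [-0.6, 0.2, -1.2]
finger_gap: 0.0264
time_s: 17.85
position: [0.528, -0.0785, 0.2156]
tool_rot: [0.707, 0.707, -0.0, -0.001]
ft_force: [-0.1, 0.1, -1.3]
finger_gap: 0.0262
time_s: 18.35
position: [0.5402, 0.0029, 0.2162]
tool_rot: [0.707, 0.708, -0.0, -0.0]
ft_force: [-0.2, -0.0, -2.4]
finger_gap: 0.0266
time_s: 18.65
position: [0.5407, 0.0014, 0.2166]
tool_rot: [0.708, 0.707, -0.0, 0.0]
ft_force: [-0.5, -0.7, -1.9]
finger_gap: 0.0265
[0.54074926 0.00146439 0.21662396] 0.026624140866499856 [-0.2  0.3 -1.5]
pred0 [[275.7, 179.4], [275.7, 180.9]] net [([288.9, 52.0], 0.66, [0.5522, 0.114, 0.008]), ([276.2, 181.5], 0.62, [0.5413, 0.0012, 0.008])]
[([278.9, 118.2], 0.93), ([272.0, 246.5], 0.7)]
foot pred [275.68477441 247.78233147]
foot 277.2 249.5 21.5 [11, 12, 43, 32, 353] [5.416e-01 5.000e-04 1.609e-01]
```

```bash
python3 -m creep '[0.015,-0.0005,0.002,-0.025,0,0,0,0.015,0,0,-0.025,0,0,0,0.015,0,0,-0.025,0,0,0,0.015,0,0,-0.025,0,0,0,0.015,0,0,-0.025,0,0,0]';python3 -m creep '[0.015,0,0,-0.01,0,0,0,0.015,0,0,0,0,0,0,0.015,0,0,-0.005,0,0,0,0.015,0,0,0,0,0,0,0.015,0,0,0,0,0,0]'; python3 -m creep '[0.015,0,0,0,0,0,0,0.015,0,0,0,0,0,0]'; python3 spots.py
```

```text
time_s: 19.3
position: [0.5403, 0.0041, 0.0908]
tool_rot: [0.707, 0.707, 0.0, 0.0]
ft_force: [0.2, -0.1, -0.5]
finger_gap: 0.0266
time_s: 19.8
position: [0.5408, 0.0042, 0.0774]
tool_rot: [0.707, 0.707, 0.0, 0.001]
ft_force: [-0.1, -1.4, -1.3]
finger_gap: 0.0266
time_s: 20.0
position: [0.5405, 0.0042, 0.077]
tool_rot: [0.707, 0.707, 0.0, 0.0]
ft_force: [0.3, 0.3, -1.5]
finger_gap: 0.0265
[0.54044884 0.00421843 0.07693836] 0.026334678155890814 [ 0.3  0.4 -0.1]
pred0 [[276.2, 240.0], [276.3, 244.2]] net [([300.7, 27.4], 0.87, [0.5527, 0.1142, 0.008]), ([277.6, 243.3], 0.72, [0.5416, 0.0012, 0.008])]
[([272.1, 245.6], 0.86), ([286.6, 142.4], 0.84)]
foot pred [275.629367   247.78640391]
foot 277.1 248.5 21.6 [11, 13, 43, 30, 333] [0.5412 0.0038 0.0212]
```

```bash
python3 -m creep '[0.015,-0.0005,-0.0005,-0.004,0,0,0,0.015,0,0,-0.0015,0,0,0,0.015,0,0,0,0,0,0]';python3 -m creep '[0.015,0,0,-0.001,0,0,0,0.015,0,0,0,0,0,0,0.015,0,0,0,0,0,0]';python3 -m creep '[0.015,0,0,-0.001,0,0,0,0.015,0,0,0,0,0,0,0.015,0,0,0,0,0,0]'; python3 -m creep '[0.015,0,0,-0.0005,0,0,0,0.015,0,0,0,0,0,0,0.015,0,0,0,0,0,0]'
```

```text
time_s: 20.45
position: [0.5394, 0.0038, 0.0706]
tool_rot: [0.707, 0.707, -0.0, -0.0]
ft_force: [-0.4, -0.3, -1.0]
finger_gap: 0.0264
time_s: 20.75
position: [0.5398, 0.0037, 0.0701]
tool_rot: [0.707, 0.707, -0.0, -0.0]
ft_force: [-0.3, 0.9, -1.6]
finger_gap: 0.0262
time_s: 21.05
position: [0.5402, 0.0037, 0.0697]
tool_rot: [0.707, 0.707, 0.0, 0.0]
ft_force: [-0.6, 0.2, 5.8]
finger_gap: 0.026
time_s: 21.35
position: [0.5405, 0.0037, 0.0696]
tool_rot: [0.707, 0.707, 0.001, 0.001]
ft_force: [-1.9, 0.6, 10.1]
finger_gap: 0.0264
```

Contact at 0.0697 as expected. Release slowly.

```bash
python3 -m creep '[0.026,0,0,0.0005,0,0,0,0.0265,0,0,0,0,0,0,0.027,0,0,0,0,0,0,0.0275,0,0,0,0,0,0,0.028,0,0,0,0,0,0]';python3 -m creep '[0.029,0,0,0,0,0,0,0.03,0,0,0,0,0,0,0.031,0,0,0,0,0,0,0.032,0,0,0,0,0,0,0.033,0,0,0,0,0,0]';python3 -m creep '[0.035,0,0,0,0,0,0,0.037,0,0,0,0,0,0,0.040,0,0,0,0,0,0,0.043,0,0,0,0,0,0,0.045,0,0,0,0,0,0]'; python3 -m creep '[0.046,0,0,0,0,0,0,0.046,0,0,0,0,0,0]'; python3 spots.py
python3 -m creep '[0.046,0,0,0.02,0,0,0,0.05,0,0,0.03,0,0,0,0.05,0,0,0.05,0,0,0,0.05,0,0,0.05,0,0,0,0.05,0,0,0,0,0,0]'; python3 -m creep '[0.05,0,-0.03,0.03,0,0,0,0.05,0,-0.03,0.03,0,0,0,0.05,0,0,0,0,0,0,0.05,0,0,0,0,0,0,0.05,0,0,0,0,0,0]'
python3 - <<'E'
from h import *
im=grab_frame("wrist");s=read_state();c=cam("wrist");print(s["position"],s["time_s"]);cv2.imwrite("pics/w8.png",im)
print([(np.round(x["position"],1).tolist(),round(x["score"],2),onz("wrist",x["position"],.008,c).round(4).tolist()) for x in landmark_of("wrist","tube_1")])
print("pred lips",proj("wrist",[[.5408,.0032,.1],[.5462,.0589,.1]],c).round(1).tolist())
for n in("scene","side"):
    grab_frame(n)
    for l in("lamp","reagent","beaker","tipbox","cover_edge","window","tube_1"):print(n,l,[(np.round(x["position"],1).tolist(),round(x["score"],2)) for x in landmark_of(n,l)[:4]])
E
```

```text
time_s: 21.85
position: [0.5402, 0.0037, 0.0695]
tool_rot: [0.707, 0.707, 0.0, 0.0]
ft_force: [-0.3, 0.3, 5.9]
finger_gap: 0.0282
time_s: 22.35
position: [0.5396, 0.0038, 0.069]
tool_rot: [0.707, 0.707, -0.0, -0.0]
ft_force: [0.6, -0.5, 0.6]
finger_gap: 0.033
time_s: 22.85
position: [0.5398, 0.0037, 0.0691]
tool_rot: [0.707, 0.707, 0.0, 0.0]
ft_force: [-0.7, -0.2, 0.6]
finger_gap: 0.0449
time_s: 23.05
position: [0.5397, 0.0037, 0.0691]
tool_rot: [0.707, 0.707, -0.0, -0.0]
ft_force: [-0.3, 0.8, 0.8]
finger_gap: 0.046
[0.53975357 0.00372174 0.06911314] 0.04568624216114992 [-0.4  0.1  0.3]
pred0 [[277.6, 244.7], [277.7, 249.1]] net [([302.8, 23.9], 0.97, [0.5525, 0.1141, 0.008])]
[([287.2, 141.4], 0.66), ([273.6, 245.4], 0.55)]
foot pred [275.68602292 247.78940913]
foot 263.0 246.5 14.1 [12, 16, 15, 28, 144] [0.533  0.0045 0.0134]
foot 295.0 250.9 8.2 [48, 26, 7, 17, 67] [0.55   0.0019 0.0134]
time_s: 23.7
position: [0.5431, 0.0034, 0.2257]
tool_rot: [0.707, 0.707, 0.003, 0.004]
ft_force: [0.4, -0.1, -0.4]
finger_gap: 0.0501
time_s: 24.2
position: [0.5392, -0.0557, 0.278]
tool_rot: [0.7
[... 443 characters left out ...]
214.9, 232.0], 0.54), ([293.4, 228.1], 0.29)]
scene tipbox [([388.9, 325.9], 0.57)]
scene cover_edge [([327.0, 178.2], 0.71)]
scene window [([322.3, 211.4], 0.9)]
scene tube_1 [([316.1, 228.4], 0.54), ([290.5, 228.3], 0.52), ([223.3, 178.0], 0.52), ([280.7, 219.6], 0.5)]
side lamp [([174.4, 233.9], 0.92)]
side reagent [([363.7, 259.0], 0.61)]
side beaker [([416.2, 297.9], 0.71), ([214.7, 135.2], 0.71), ([173.4, 231.9], 0.55)]
side tipbox [([197.8, 185.0], 0.85), ([269.5, 252.0], 0.71), ([174.0, 231.1], 0.63)]
side cover_edge [([236.6, 126.2], 0.82), ([243.6, 170.7], 0.63), ([271.7, 254.7], 0.25)]
side window [([244.1, 171.3], 0.8)]
side tube_1 [([375.4, 330.5], 0.62), ([271.2, 253.9], 0.45)]
```

View pics/w8.png

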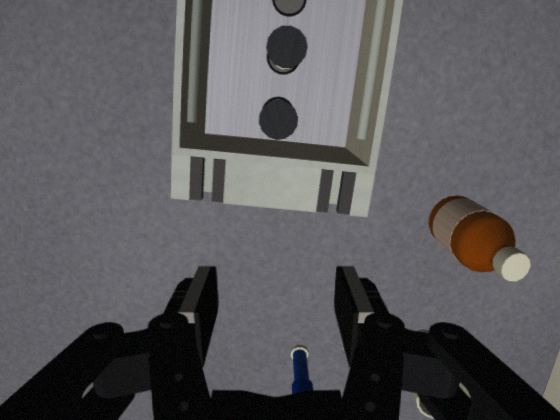

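Both lips, at (278,118) and (286,47), are where they were predicted, so both tubes stand upright; the blue tube at (302,352) is untouched. Next, go over the cover with the fingers shut.

```bash
python3 -m creep '[0.0,0,0,0.03,0,0,-0.05,0,0,0,0.04,0,0,-0.045,0,0,0,0.04,0,0,0,0,0,0,0.032,0,0,0,0,0,0,0,0,0,0]'; python3 -m creep '[0,0,0,0,0,0,0,0,0,0,0,0,0,0]'; python3 -c "
from h import *
s=read_state();print(s['qpos'].round(3),s['position'])"
```

```text
time_s: 25.6
position: [0.5409, -0.0565, 0.4254]
tool_rot: [0.74, 0.673, 0.002, 0.003]
ft_force: [-0.7, 0.6, -0.5]
finger_gap: 0.0002
time_s: 25.8
position: [0.5395, -0.0562, 0.4201]
tool_rot: [0.74, 0.673, -0.0, -0.001]
ft_force: [-0.1, -1.1, -0.6]
finger_gap: -0.0001
[-0.239  0.305  0.312  1.579 -0.     1.427] [ 0.53946722 -0.05622887  0.42006231]
```

```bash
python3 -m creep '[0,0.003,0.035,0,0,0,0,0,0.003,0.04,0,0,0,0,0,0.003,0.04,0,0,0,0,0,0.003,0.04,0,0,0,0,0,0.003,0.04,0,0,0,0]'; python3 -m creep '[0,0.003,0.04,0,0,0,0,0,0.003,0.04,0,0,0,0,0,0.004,0.03,0,0,0,0,0,0,0,0,0,0,0,0,0,0,0,0,0,0]'; python3 -c "
from h import *
s=read_state();print(s['qpos'].round(3),s['position'],s['tool_rot'])
o=np.array([.5467,.0649]);a=-.0958
E=np.array([[np.cos(a),-np.sin(a)],[np.sin(a),np.cos(a)]])
print('box xy',E.T@(s['position'][:2]-o))
grab_frame('scene');grab_frame('side')
e=[(n,landmark_of(n,l)[0]['position'],l) for l in('cover_edge','window','cover_hinge') for n in('scene','side')]
for i in(0,2,4):
  P=tri([ray(e[i+k][0],e[i+k][1]) for k in(0,1)]);print(e[i][2],P.round(3),(E.T@(P[:2]-o)).round(3))
"
```

```text
time_s: 26.3
position: [0.5542, 0.1402, 0.4199]
tool_rot: [0.74, 0.673, -0.001, -0.001]
ft_force: [0.2, -0.1, -0.0]
finger_gap: -0.0002
time_s: 26.8
position: [0.5644, 0.2492, 0.4196]
tool_rot: [0.739, 0.673, -0.001, -0.0]
ft_force: [-0.2, -0.5, -0.1]
finger_gap: -0.0001
[ 0.297  0.481  0.576  1.668 -0.     1.962] [0.56439041 0.24915484 0.41962499] [ 7.39417155e-01  6.73246385e-01 -1.19237904e-03 -3.93292064e-04]
box xy [-1.53272613e-05  1.85102123e-01]
cover_edge [0.556 0.202 0.341] [-0.004  0.137]
window [0.554 0.188 0.206] [-0.004  0.123]
cover_hinge [0.554 0.164 0.119] [-0.002  0.099]
```

```bash
python3 -m creep '[0,0,0,-0.03,0,0,0,0,0,0,-0.03,0,0,0,0,0,0,-0.028,0,0,0,0,0,0,0,0,0,0,0,0,0,0,0,0,0]'; python3 -m creep '[0,-0.0019,-0.02,0,0,0,0,0,-0.0019,-0.02,0,0,0,0,0,-0.001,-0.01,0,0,0,0,0,-0.001,-0.01,0,0,0,0,0,0,0,0,0,0,0]'; python3 -m creep '[0,-0.001,-0.01,0,0,0,0,0,-0.001,-0.01,0,0,0,0,0,-0.001,-0.01,0,0,0,0,0,-0.001,-0.01,-0.001,0,0,0,0,-0.001,-0.01,-0.002,0,0,0]'; python3 -c "
from h import *
s=read_state();print(s['position'],s['ft_force'])
o=np.array([.5467,.0649]);a=-.0958
E=np.array([[np.cos(a),-np.sin(a)],[np.sin(a),np.cos(a)]])
print('box xy',E.T@(s['position'][:2]-o))
grab_frame('scene');grab_frame('side')
e=[(n,landmark_of(n,l)[0]['position'],l) for l in('cover_edge','window') for n in('scene','side')]
for i in(0,2):
  P=tri([ray(e[i+k][0],e[i+k][1]) for k in(0,1)]);print(e[i][2],P.round(3),(E.T@(P[:2]-o)).round(3))
"
```

```text
time_s: 27.7
position: [0.5647, 0.2485, 0.3339]
tool_rot: [0.74, 0.673, -0.0, -0.0]
ft_force: [-0.0, 0.2, 0.9]
finger_gap: 0.0001
time_s: 28.2
position: [0.5593, 0.1879, 0.3342]
tool_rot: [0.74, 0.672, 0.001, 0.001]
ft_force: [-0.4, 0.4, 0.3]
finger_gap: 0.0003
time_s: 28.7
position: [0.554, 0.1378, 0.3301]
tool_rot: [0.74, 0.673, 0.0, 0.0]
ft_force: [1.3, 2.4, 3.7]
finger_gap: -0.0003
[0.55395704 0.13780524 0.33005702] [1.26761206 2.44090753 3.7094412 ]
box xy [0.00025012 0.0732651 ]
cover_edge [0.572 0.121 0.361] [0.02  0.058]
window [0.559 0.158 0.216] [0.003 0.094]
```

```bash
python3 -m creep '[0,-0.001,-0.010,-0.003,0,0,0,0,-0.001,-0.012,-0.004,0,0,0,0,-0.001,-0.012,-0.004,0,0,0,0,-0.001,-0.011,-0.004,0,0,0,0,-0.001,-0.012,-0.006,0,0,0]'; python3 -m creep '[0,-0.001,-0.012,-0.007,0,0,0,0,-0.001,-0.011,-0.007,0,0,0,0,-0.001,-0.010,-0.008,0,0,0,0,-0.001,-0.010,-0.009,0,0,0,0,-0.001,-0.0095,-0.010,0,0,0]';  python3 -c "
from h import *
s=read_state();print(s['position'],s['ft_force'])
o=np.array([.5467,.0649]);a=-.0958
E=np.array([[np.cos(a),-np.sin(a)],[np.sin(a),np.cos(a)]])
print('box xy',E.T@(s['position'][:2]-o))
grab_frame('scene');grab_frame('side')
e=[(n,landmark_of(n,l)[0]['position'],l) for l in('cover_edge','window') for n in('scene','side')]
for i in(0,2):
  P=tri([ray(e[i+k][0],e[i+k][1]) for k in(0,1)]);print(e[i][2],P.round(3),(E.T@(P[:2]-o)).round(3))
"
```

```text
time_s: 29.5
position: [0.5485, 0.0806, 0.3085]
tool_rot: [0.74, 0.673, -0.0, -0.0]
ft_force: [-1.9, 2.3, 1.5]
finger_gap: 0.0001
time_s: 30.0
position: [0.5441, 0.0282, 0.2675]
tool_rot: [0.74, 0.673, 0.0, 0.0]
ft_force: [0.4, 0.3, 2.4]
finger_gap: -0.0003
[0.54410412 0.02815445 0.26745987] [0.36202004 0.26118514 2.40340201]
box xy [ 0.00093087 -0.03682536]
cover_edge [ 0.537 -0.008  0.27 ] [-0.003 -0.074]
window [0.546 0.093 0.182] [-0.003  0.028]
```

```bash
python3 -m creep '[0,-0.001,-0.009,-0.010,0,0,0,0,-0.001,-0.008,-0.011,0,0,0,0,0,-0.007,-0.011,0,0,0,0,-0.001,-0.006,-0.012,0,0,0,0,-0.001,-0.006,-0.012,0,0,0]'; python3 -m creep '[0,0,-0.0055,-0.012,0,0,0,0,-0.001,-0.004,-0.010,0,0,0,0,0,-0.003,-0.010,0,0,0,0,0,-0.002,-0.009,0,0,0,0,0,-0.0015,-0.009,0,0,0]'; python3 -m creep '[0,0,-0.001,-0.008,0,0,0,0,0,-0.001,-0.006,0,0,0,0,0,0,-0.004,0,0,0,0,0,0,-0.002,0,0,0,0,0,0,0,0,0,0]'; python3 -m creep '[0,0,0,-0.001,0,0,0,0,0,0,0,0,0,0]'; python3 -c "
from h import *
s=read_state();print(s['position'],s['ft_force'])"
```

```text
time_s: 30.8
position: [0.5397, -0.0074, 0.2108]
tool_rot: [0.74, 0.673, -0.0, -0.0]
ft_force: [1.5, 0.6, 0.9]
finger_gap: -0.0
time_s: 31.3
position: [0.5389, -0.0229, 0.1614]
tool_rot: [0.74, 0.673, -0.0, -0.0]
ft_force: [-0.6, 0.1, 1.2]
finger_gap: -0.0001
time_s: 31.8
position: [0.5389, -0.0247, 0.142]
tool_rot: [0.74, 0.673, -0.0, -0.0]
ft_force: [0.5, 0.1, 0.4]
finger_gap: 0.0002
time_s: 32.0
position: [0.5391, -0.0247, 0.1413]
tool_rot: [0.74, 0.673, 0.0, 0.0]
ft_force: [0.1, 0.4, 0.5]
finger_gap: 0.0002
[ 0.53910693 -0.02474659  0.1412876 ] [0.14582785 0.3720047  0.5467858 ]
```

```bash
python3 -m creep '[0,0,0,-0.001,0,0,0,0,0,0,-0.001,0,0,0,0,0,0,0,0,0,0]'; python3 -m creep '[0,0,0,-0.001,0,0,0,0,0,0,0,0,0,0]';python3 -m creep '[0,0,0,-0.001,0,0,0,0,0,0,0,0,0,0]'; python3 -m creep '[0,0,0,-0.001,0,0,0,0,0,0,0,0,0,0]'; python3 -c "
from h import *
s=read_state();print(s['position'],s['ft_force'],s['joint_torque'].round(1))
o=np.array([.5467,.0649]);a=-.0958
E=np.array([[np.cos(a),-np.sin(a)],[np.sin(a),np.cos(a)]])
print('box xy',E.T@(s['position'][:2]-o))
ims=[grab_frame('scene'),grab_frame('side')]
cv2.imwrite('pics/sc9.png',ims[0]);cv2.imwrite('pics/sd9.png',ims[1])
e=[(n,landmark_of(n,l)[0]['position'],l) for l in('cover_edge','window') for n in('scene','side')]
for i in(0,2):
  P=tri([ray(e[i+k][0],e[i+k][1]) for k in(0,1)]);print(e[i][2],P.round(3),(E.T@(P[:2]-o)).round(3))
"
```

```text
time_s: 32.3
position: [0.5392, -0.0248, 0.1405]
tool_rot: [0.74, 0.673, 0.0, 0.001]
ft_force: [-4.4, 1.3, 14.6]
finger_gap: 0.0003
time_s: 32.5
position: [0.5393, -0.0248, 0.1403]
tool_rot: [0.74, 0.673, 0.001, 0.001]
ft_force: [-8.9, 1.2, 25.2]
finger_gap: 0.0001
time_s: 32.7
position: [0.5394, -0.0248, 0.1402]
tool_rot: [0.74, 0.673, 0.001, 0.001]
ft_force: [-11.2, 2.2, 36.3]
finger_gap: 0.0001
time_s: 32.9
position: [0.5394, -0.0248, 0.1401]
tool_rot: [0.74, 0.673, 0.001, 0.001]
ft_force: [-14.7, 2.3, 45.1]
finger_gap: -0.0002
[ 0.53937922 -0.02481377  0.14012903] [-14.67829317   2.29115797  45.1105793 ] [ -0.8 -36.   24.2  -6.7   0.2   0. ]
box xy [ 0.00129423 -0.09000266]Traceback (most recent call last):
  File "<string>", line 9, in <module>
    e=[(n,landmark_of(n,l)[0]['position'],l) for l in('cover_edge','window') for n in('scene','side')]
          ~~~~~~~~~~~~~~~~^^^
IndexError: list index out of range
```

The cover is shut: fingertip height is 0.1235 m and the reaction is firm. Now rise, turn the tool half a turn (for joint-6 range) and go above stud a.

```bash
python3 -m creep '[0,0,0,0.006,0,0,0,0,0,0,0.02,0,0,0,0.03,0,0,0.04,0,0,0,0.03,0,0,0.04,0,0,0.1496,0.03,0,0,0,0,0,0.1496]'; python3 -m creep '[0.03,0,0,0,0,0,0.1496,0.03,0,0,0,0,0,0.1496,0.03,0,0,0,0,0,0.1496,0.03,0,0,0,0,0,0.1496,0.03,0,0,0,0,0,0.1496]'; python3 -m creep '[0.03,-0.01,0,0,0,0,0.1496,0.03,-0.01,0,0,0,0,0.1496,0.03,-0.01,0,0,0,0,0.1496,0.03,-0.01,0,0,0,0,0.1496,0.03,-0.01,0,0,0,0,0.1496]'; python3 -m creep '[0.03,-0.005,-0.004,0,0,0,0.1496,0.03,0,-0.004,0,0,0,0.1496,0.03,0,-0.004,0,0,0,0.1496,0.03,0,-0.004,0,0,0,0.1496,0.03,0,-0.003,0,0,0,0.1496]'; python3 -m creep '[0.03,0,0,0,0,0,0.1496,0.03,0,0,0,0,0,0.1496,0.03,0,0,0,0,0,0.1496,0.03,0,0,0,0,0,0.1496,0.03,0,0,0,0,0,0]'; python3 -m creep '[0.03,0,0,0,0,0,0,0.03,0,0,0,0,0,0]'
cat > wing.py <<'E'
from h import *
s=read_state();im=grab_frame("wrist");c=cam("wrist");cv2.imwrite("pics/wg.png",im)
v=R.from_quat(s["tool_rot"]).as_matrix()[:,1];print(s["position"],"q",s["qpos"].round(2),"jaw yaw",np.degrees(np.arctan2(v[1],v[0])).round(1),s["time_s"])
print("pred a,b",proj("wrist",[[.484,-.0436,.151],[.5876,-.0536,.151]],c).round(1).tolist())
print([(np.round(x["position"],1).tolist(),round(x["score"],2),onz("wrist",x["position"],.151,c).round(4).tolist()) for x in landmark_of("wrist","wing_a_grip")])
print("edge",[(np.round(x["position"],1).tolist(),round(x["score"],2),onz("wrist",x["position"],.1235,c).round(4).tolist()) for x in landmark_of("wrist","cover_edge")])
E
python3 wing.py
```

```text
time_s: 33.55
position: [0.5416, -0.0252, 0.2474]
tool_rot: [0.629, 0.777, 0.002, 0.004]
ft_force: [1.3, -0.2, -0.5]
finger_gap: 0.0298
time_s: 34.05
position: [0.539, -0.0247, 0.2421]
tool_rot: [0.301, 0.953, 0.0, 0.0]
ft_force: [0.7, -0.2, 0.3]
finger_gap: 0.0301
time_s: 34.55
position: [0.4885, -0.0247, 0.2421]
tool_rot: [-0.068, 0.998, -0.0, 0.0]
ft_force: [0.1, 0.9, 0.7]
finger_gap: 0.0302
time_s: 35.05
position: [0.484, -0.044, 0.2422]
tool_rot: [-0.428, 0.904, -0.0, 0.0]
ft_force: [0.3, -0.2, 0.0]
finger_gap: 0.0299
time_s: 35.55
position: [0.4839, -0.0438, 0.2422]
tool_rot: [-0.674, 0.739, -0.0, 0.0]
ft_force: [0.1, 0.2, -0.3]
finger_gap: 0.0301
time_s: 35.75
position: [0.4839, -0.0438, 0.2421]
tool_rot: [-0.671, 0.741, -0.0, 0.0]
ft_force: [0.1, -0.1, -0.1]
finger_gap: 0.0297
[ 0.48392819 -0.04375278  0.24209983] q [-0.24  0.22 -0.26  1.09 -0.   -1.71] jaw yaw 174.4 35.75
pred a,b [[275.8, 222.9], [111.5, 222.9]]
[([275.7, 224.2], 0.74, [0.4842, -0.0427, 0.151])]
edge [([197.1, 182.7], 0.98, [0.5353, -0.0678, 0.1235])]
```

The network's stud grip point is within 1 mm of my computed one. Descend, grip.

```bash
python3 -m creep '[0.03,0,0,-0.03,0,0,0,0.03,0,0,-0.03,0,0,0,0.03,0,0,-0.015,0,0,0,0.03,0,0,-0.01,0,0,0,0.03,0,0,0,0,0,0]'; python3 -m creep '[0.02,0,0,0,0,0,0,0.012,0,0,0,0,0,0,0.004,0,0,0,0,0,0,0.004,0,0,0,0,0,0,0.004,0,0,0,0,0,0]'; python3 -m creep '[0.004,0,0,0,0,0,0,0.004,0,0,0,0,0,0]'
```

```text
time_s: 36.4
position: [0.4833, -0.0436, 0.1562]
tool_rot: [-0.673, 0.74, 0.001, -0.0]
ft_force: [0.2, 0.2, -0.7]
finger_gap: 0.0296
time_s: 36.9
position: [0.4839, -0.0439, 0.1575]
tool_rot: [-0.673, 0.74, -0.0, -0.0]
ft_force: [-3.4, -1.5, 4.0]
finger_gap: 0.0086
time_s: 37.1
position: [0.4839, -0.0439, 0.1572]
tool_rot: [-0.673, 0.74, -0.0, -0.0]
ft_force: [-4.2, -1.8, 4.3]
finger_gap: 0.0085
```

```bash
python3 -m creep '[0.004,0,0,-0.002,0,0,0,0.004,0,0,-0.002,0,0,0,0.004,0,0,0,0,0,0]'; python3 -m creep '[0.004,0,0,-0.002,0,0,0,0.004,0,0,-0.0015,0,0,0,0.004,0,0,0,0,0,0,0.004,0,0,0,0,0,0]'
```

```text
time_s: 37.4
position: [0.4839, -0.0439, 0.1529]
tool_rot: [-0.673, 0.74, -0.0, -0.0]
ft_force: [-3.6, -2.7, 4.4]
finger_gap: 0.0087
time_s: 37.8
position: [0.484, -0.0439, 0.1501]
tool_rot: [-0.673, 0.74, -0.0, -0.0]
ft_force: [-7.1, -2.2, 11.8]
finger_gap: 0.0083
```

```bash
python3 -m creep '[0.004,0,0,-0.0005,0,0,-0.08,0.004,0,0,0,0,0,-0.06,0.004,0,0,0,0,0,0]'; python3 -c "
from h import *
s=read_state();print(s['position'],s['ft_force'].round(1),s['ft_torque'].round(3))"; python3 -m creep '[0.004,0,0,0,0,0,-0.06,0.004,0,0,0,0,0,-0.06,0.004,0,0,0,0,0,0]'; python3 -c "
from h import *
s=read_state();print(s['position'],s['ft_force'].round(1),s['ft_torque'].round(3))"
```

```text
time_s: 38.1
position: [0.4841, -0.0439, 0.1499]
tool_rot: [-0.619, 0.786, -0.0, 0.0]
ft_force: [-7.9, -1.3, 16.8]
finger_gap: 0.0088
[ 0.48405794 -0.04393918  0.14993881] [-7.9 -1.3 16.8] [-0.422  1.759 -0.048]
time_s: 38.4
position: [0.4841, -0.0439, 0.15]
tool_rot: [-0.57, 0.821, -0.0, 0.0]
ft_force: [-7.6, -1.2, 17.2]
finger_gap: 0.0087
[ 0.48410267 -0.0439422   0.14995233] [-7.6 -1.2 17.2] [-0.424  1.754 -0.052]
```

```bash
python3 -m creep '[0.004,0,0,0,0,0,-0.14,0.004,0,0,0,0,0,-0.14,0.004,0,0,0,0,0,-0.14,0.004,0,0,0,0,0,-0.14,0.004,0,0,0,0,0,-0.14]'; python3 -m creep '[0.004,0,0,0,0,0,-0.14,0.004,0,0,0,0,0,-0.14,0.004,0,0,0,0,0,-0.14,0.004,0,0,0,0,0,-0.14,0.004,0,0,0,0,0,0]'; python3 -m creep '[0.004,0,0,0,0,0,-0.05,0.004,0,0,0,0,0,0,0.004,0,0,0,0,0,0]'; python3 -c "
from h import *
s=read_state();v=R.from_quat(s['tool_rot']).as_matrix()[:,1];print('jaw yaw',np.degrees(np.arctan2(v[1],v[0])).round(1),s['position'],s['ft_force'].round(1),s['ft_torque'].round(3),s['qpos'].round(2))"
```

```text
time_s: 38.9
position: [0.4842, -0.0442, 0.15]
tool_rot: [-0.252, 0.968, -0.001, 0.0]
ft_force: [-6.6, -3.1, 16.0]
finger_gap: 0.0085
time_s: 39.4
position: [0.4842, -0.0443, 0.15]
tool_rot: [0.025, 1.0, -0.001, 0.0]
ft_force: [-7.4, -3.5, 16.1]
finger_gap: 0.0086
time_s: 39.7
position: [0.4842, -0.0443, 0.15]
tool_rot: [0.047, 0.999, -0.001, 0.0]
ft_force: [-6.5, -3.4, 15.9]
finger_gap: 0.0085
jaw yaw 84.6 [ 0.48423782 -0.04433097  0.14997073] [-6.5 -3.4 15.9] [-0.848  1.615  0.031] [-0.24  0.3  -0.42  0.85 -0.   -0.15]
```

```bash
python3 -m creep '[0.004,0,0,0,0,0,-0.03,0.004,0,0,0,0,0,0,0.004,0,0,0,0,0,0]'; python3 -c "
from h import *
s=read_state();print(s['ft_force'].round(1),s['ft_torque'].round(3))"; python3 -m creep '[0.004,0,0,0.002,0,0,0,0.004,0,0,0,0,0,0,0.015,0,0,0,0,0,0,0.03,0,0,0,0,0,0,0.03,0,0,0,0,0,0]'; python3 -m creep '[0.03,0,0,0.02,0,0,0,0.03,0,0,0.03,0,0,0,0.03,0,0,0.042,0,0,0,0.03,0,0,0,0,0,0,0.03,0,0,0,0,0,0]'; python3 -m creep '[0.03,0,0,0,0,0,0,0.03,0,0,0,0,0,0]';python3 wing.py
```

```text
time_s: 40.0
position: [0.4842, -0.0443, 0.1499]
tool_rot: [0.062, 0.998, -0.001, 0.0]
ft_force: [-7.6, -3.9, 16.1]
finger_gap: 0.0087
[-7.6 -3.9 16.1] [-0.942  1.652  0.432]
time_s: 40.5
position: [0.4842, -0.0435, 0.1509]
tool_rot: [0.062, 0.998, 0.0, 0.0]
ft_force: [0.1, 0.0, 0.4]
finger_gap: 0.0297
time_s: 41.0
position: [0.4847, -0.0437, 0.2437]
tool_rot: [0.062, 0.998, 0.0, 0.001]
ft_force: [-0.1, 0.5, -0.7]
finger_gap: 0.0302
time_s: 41.2
position: [0.4833, -0.0436, 0.242]
tool_rot: [0.062, 0.998, 0.0, -0.001]
ft_force: [-1.4, 0.0, -1.2]
finger_gap: 0.03
[ 0.48328833 -0.04355266  0.24195063] q [-0.24  0.22 -0.26  1.09  0.   -0.12] jaw yaw 82.9 41.2
pred a,b [[274.7, 225.0], [279.0, 360.9]]
[([270.4, 221.0], 0.7, [0.4811, -0.0459, 0.151])]
edge [([249.6, 282.6], 0.74, [0.5366, -0.069, 0.1235])]
```

```bash
cat > ori.py <<'E'
import sys
from h import *
def ori(P):
    im=cv2.imread("pics/wg.png");c=cam("wrist")
    q=proj("wrist",np.array([[P[0]+dx,P[1]+dy,.157] for dx,dy in((0,0),(.022,0),(-.022,0),(0,.022),(0,-.022))]),c)
    x0,y0=q.min(0).astype(int);x1,y1=q.max(0).astype(int)
    p=im[y0:y1,x0:x1];t=(p.max(2)<70).astype(np.uint8);n,l,st,ce=cv2.connectedComponentsWithStats(t)
    if n<2:print("none",p.max(2).min());return
    i=1+st[1:,4].argmax();k=np.argwhere(l==i)[:,::-1]+[x0,y0]
    W=np.array([onz("wrist",a,.157,c)[:2] for a in k]);r=cv2.minAreaRect((W*1000).astype(np.float32))
    print("wing",(W.mean(0)).round(4),"rect mm",np.round(r,1) if 0 else r,"pca",np.degrees(np.arctan2(*np.linalg.eigh(np.cov(W.T))[1][::-1,1])).round(1))
for a in((.484,-.0436),(.5876,-.0536)):
    try:ori(a)
    except Exception as e:print(e)
E
python3 ori.py
python3 -m creep '[0.03,0.01,-0.001,0,0,0,0.145,0.03,0.01,-0.001,0,0,0,0.145,0.03,0.01,-0.001,0,0,0,0.145,0.03,0.01,-0.001,0,0,0,0.145,0.03,0.01,-0.001,0,0,0,0.145]'; python3 -m creep '[0.03,0.01,-0.001,0,0,0,0.145,0.03,0.01,-0.001,0,0,0,0.145,0.03,0.01,-0.001,0,0,0,0.145,0.03,0.01,-0.001,0,0,0,0.145,0.03,0.01,-0.001,0,0,0,0.145]'; python3 -m creep '[0.03,0.004,0,0,0,0,0.145,0.03,0,0,0,0,0,0,0.03,0,0,0,0,0,0,0.03,0,0,0,0,0,0]'; python3 wing.py; python3 ori.py
```

```text
wing [ 0.48   -0.0433] rect mm ((480.46087646484375, -43.583290100097656), (9.573777198791504, 37.795989990234375), 83.14845275878906) pca 174.2
wing [ 0.5833 -0.0552] rect mm ((587.9631958007812, -56.30878448486328), (39.14060592651367, 39.304691314697266), 82.98310852050781) pca 114.2
time_s: 41.85
position: [0.5342, -0.0488, 0.2427]
tool_rot: [-0.299, 0.954, 0.0, -0.0]
ft_force: [0.4, -0.6, 0.2]
finger_gap: 0.0299
time_s: 42.35
position: [0.5842, -0.0538, 0.2426]
tool_rot: [-0.618, 0.786, 0.0, -0.0]
ft_force: [0.4, -0.1, -0.0]
finger_gap: 0.0301
time_s: 42.75
position: [0.5876, -0.0537, 0.243]
tool_rot: [-0.67, 0.743, 0.0, -0.0]
ft_force: [0.3, 0.8, 0.6]
finger_gap: 0.0298
[ 0.58759153 -0.05371356  0.24298409] q [-0.22  0.42  0.02  1.17 -0.   -1.68] jaw yaw 174.1 42.75
pred a,b [[439.9, 221.0], [276.0, 222.3]]
[([436.3, 218.9], 0.77, [0.4864, -0.0452, 0.151])]
edge [([352.8, 187.2], 0.61, [0.5338, -0.0637, 0.1235])]
wing [ 0.4887 -0.0487] rect mm ((487.1835632324219, -52.16291809082031), (23.12644386291504, 39.66228103637695), 82.58297729492188) pca 164.5
wing [ 0.5872 -0.0564] rect mm ((587.0740966796875, -55.963714599609375), (38.67620849609375, 10.587346076965332), 85.84644317626953) pca 83.7
```

Wing a is now along box x (174.2°, locked); wing b is still across (83.7°). Do stud b.

```bash
python3 -m creep '[0.03,0,0,-0.03,0,0,0,0.03,0,0,-0.03,0,0,0,0.03,0,0,-0.015,0,0,0,0.03,0,0,-0.01,0,0,0,0.03,0,0,0,0,0,0]'; python3 -m creep '[0.02,0,0,0,0,0,0,0.012,0,0,0,0,0,0,0.004,0,0,0,0,0,0,0.004,0,0,0,0,0,0,0.004,0,0,0,0,0,0]'; python3 -m creep '[0.004,0,0,-0.002,0,0,0,0.004,0,0,-0.002,0,0,0,0.004,0,0,0,0,0,0]'; python3 -m creep '[0.004,0,0,-0.002,0,0,0,0.004,0,0,-0.0015,0,0,0,0.004,0,0,0,0,0,0,0.004,0,0,0,0,0,0]'
```

```text
time_s: 43.4
position: [0.5873, -0.0536, 0.1572]
tool_rot: [-0.671, 0.742, 0.001, -0.0]
ft_force: [-0.7, 0.6, 0.2]
finger_gap: 0.0301
time_s: 43.9
position: [0.5875, -0.0538, 0.1585]
tool_rot: [-0.671, 0.742, 0.0, -0.0]
ft_force: [-4.7, 0.2, 3.6]
finger_gap: 0.0085
time_s: 44.2
position: [0.5876, -0.0538, 0.1544]
tool_rot: [-0.671, 0.742, 0.0, -0.0]
ft_force: [-5.8, -0.6, 6.3]
finger_gap: 0.0084
time_s: 44.6
position: [0.5876, -0.0538, 0.1513]
tool_rot: [-0.671, 0.742, -0.0, -0.0]
ft_force: [-6.9, -0.2, 7.4]
finger_gap: 0.0084
```

```bash
python3 -m creep '[0.004,0,0,-0.0007,0,0,0,0.004,0,0,0,0,0,0]'; python3 -m creep '[0.004,0,0,0,0,0,-0.08,0.004,0,0,0,0,0,-0.06,0.004,0,0,0,0,0,0]'; python3 -c "
from h import *
s=read_state();print(s['position'],s['ft_force'].round(1),s['ft_torque'].round(3))"; python3 -m creep '[0.004,0,0,0,0,0,-0.06,0.004,0,0,0,0,0,-0.06,0.004,0,0,0,0,0,0]'; python3 -c "
from h import *
s=read_state();print(s['position'],s['ft_force'].round(1),s['ft_torque'].round(3))"
```

```text
time_s: 44.8
position: [0.5877, -0.0538, 0.1512]
tool_rot: [-0.671, 0.742, -0.0, -0.0]
ft_force: [-8.1, 0.3, 13.8]
finger_gap: 0.0084
time_s: 45.1
position: [0.5878, -0.0539, 0.1512]
tool_rot: [-0.617, 0.787, -0.0, 0.0]
ft_force: [-7.7, 0.6, 13.0]
finger_gap: 0.0082
[ 0.58779261 -0.05385463  0.15124077] [-7.7  0.6 13. ] [-0.023  1.74  -0.025]
time_s: 45.4
position: [0.5878, -0.0539, 0.1512]
tool_rot: [-0.568, 0.823, -0.0, 0.0]
ft_force: [-7.2, -0.2, 12.8]
finger_gap: 0.0087
[ 0.58783179 -0.05388306  0.15124248] [-7.2 -0.2 12.8] [ 0.02   1.704 -0.039]
```

```bash
python3 -m creep '[0.004,0,0,0,0,0,-0.14,0.004,0,0,0,0,0,-0.14,0.004,0,0,0,0,0,-0.14,0.004,0,0,0,0,0,-0.14,0.004,0,0,0,0,0,-0.14]'; python3 -m creep '[0.004,0,0,0,0,0,-0.14,0.004,0,0,0,0,0,-0.14,0.004,0,0,0,0,0,-0.14,0.004,0,0,0,0,0,-0.14,0.004,0,0,0,0,0,0]'; python3 -m creep '[0.004,0,0,0,0,0,-0.06,0.004,0,0,0,0,0,0,0.004,0,0,0,0,0,0]'; python3 -c "
from h import *
s=read_state();v=R.from_quat(s['tool_rot']).as_matrix()[:,1];print('jaw yaw',np.degrees(np.arctan2(v[1],v[0])).round(1),s['position'],s['ft_force'].round(1),s['ft_torque'].round(3),s['qpos'].round(2))"
```

```text
time_s: 45.9
position: [0.5881, -0.0543, 0.1512]
tool_rot: [-0.25, 0.968, -0.001, 0.0]
ft_force: [-6.3, -1.0, 11.7]
finger_gap: 0.0083
time_s: 46.4
position: [0.5881, -0.0546, 0.1513]
tool_rot: [0.027, 1.0, -0.001, 0.001]
ft_force: [-6.3, -2.9, 11.2]
finger_gap: 0.0082
time_s: 46.7
position: [0.5881, -0.0547, 0.1513]
tool_rot: [0.055, 0.998, -0.001, 0.001]
ft_force: [-5.9, -3.1, 11.0]
finger_gap: 0.0083
jaw yaw 83.7 [ 0.58810327 -0.05467562  0.15125413] [-5.9 -3.1 11. ] [-0.815  1.488  0.219] [-0.22  0.48 -0.13  0.96 -0.   -0.11]
```

Stop felt (0.22 N m). Release, rise, check both wings and find the lamp again.

```bash
python3 -m creep '[0.004,0,0,0.002,0,0,0,0.004,0,0,0,0,0,0,0.015,0,0,0,0,0,0,0.03,0,0,0,0,0,0,0.03,0,0,0,0,0,0]'; python3 -m creep '[0.03,0,0,0.02,0,0,0,0.03,0,0,0.03,0,0,0,0.03,0,0,0.042,0,0,0,0.03,0,0,0,0,0,0,0.03,0,0,0,0,0,0]'; python3 -m creep '[0.03,0,0,0.03,0,0,0,0.03,0,0,0.03,0,0,0,0.03,0,0,0,0,0,0,0.03,0,0,0,0,0,0]';python3 wing.py; python3 ori.py
python3 - <<'E'
from h import *
p={}
for n in("scene","side"):
    grab_frame(n)
    for l in("lamp","tipbox","reagent","beaker"):
        x=landmark_of(n,l);p[n,l]=x[0]["position"] if x else None;print(n,l,[(np.round(a["position"],1).tolist(),round(a["score"],2),onz(n,a["position"],0).round(3).tolist()) for a in x[:2]])
E
```

```text
time_s: 47.2
position: [0.5884, -0.0537, 0.152]
tool_rot: [0.055, 0.999, 0.0, 0.0]
ft_force: [-0.2, -0.7, 0.5]
finger_gap: 0.0299
time_s: 47.7
position: [0.5887, -0.0538, 0.2448]
tool_rot: [0.055, 0.999, -0.0, 0.001]
ft_force: [1.2, -0.6, -0.4]
finger_gap: 0.03
time_s: 48.1
position: [0.5879, -0.0537, 0.3031]
tool_rot: [0.055, 0.999, 0.0, -0.0]
ft_force: [-0.7, 0.4, -1.3]
finger_gap: 0.03
[ 0.58794593 -0.05365896  0.30307039] q [-0.21  0.4   0.15  1.32  0.   -0.11] jaw yaw 83.7 48.1
pred a,b [[272.8, 55.4], [274.9, 197.7]]
[([270.6, 54.4], 0.57, [0.4832, -0.045, 0.151])]
edge [([251.8, 124.4], 0.6, [0.5322, -0.0662, 0.1235])]
wing [ 0.4831 -0.0436] rect mm ((483.4731750488281, -43.69624710083008), (9.018179893493652, 33.04158401489258), 83.813232421875) pca 174.2
wing [ 0.583  -0.0534] rect mm ((583.3056030273438, -53.69855499267578), (8.982197761535645, 35.29559326171875), 83.90164947509766) pca 174.2
scene lamp [([402.3, 254.2], 0.86, [0.349, 0.352, 0.0]), ([290.7, 174.4], 0.37, [0.388, -0.149, 0.0])]
scene tipbox [([390.7, 326.2], 0.61, [0.562, 0.5, 0.0])]
scene reagent [([214.1, 233.1], 0.73, [0.753, -0.101, 0.0])]
scene beaker [([186.4, 197.5], 0.97, [0.74, -0.299, 0.0])]
side lamp [([157.8, 235.6], 0.79, [0.344, 0.346, 0.0])]
side tipbox [([196.6, 185.1], 0.57, [0.575, 0.507, 0.0])]
side reagent [([366.6, 257.3], 0.82, [0.747, -0.113, 0.0]), ([270.9, 223.6], 0.28, [0.637, 0.177, -0.0])]
side beaker [([415.6, 299.4], 0.77, [0.725, -0.302, 0.0])]
```

Both wings read 174.2° (locked). The lamp was knocked and is now near (0.347, 0.349). Go above it.

```bash
python3 -m creep '[0.06,-0.02,0.03,0,0,0,0,0.06,-0.022,0.037,0,0,0,0,0.06,-0.022,0.037,0,0,0,0,0.06,-0.022,0.037,0,0,0,0,0.06,-0.022,0.037,0,0,0,0]'; python3 -m creep '[0.06,-0.022,0.037,0,0,0,0,0.06,-0.022,0.037,0,0,0,0,0.06,-0.022,0.037,0,0,0,0,0.06,-0.022,0.037,0,0,0,0,0.06,-0.022,0.037,0,0,0,0]'; python3 -m creep '[0.06,-0.023,0.037,0,0,0,0,0.06,0,0.003,-0.04,0,0,0,0.06,0,0,-0.04,0,0,0,0.06,0,0,-0.03,0,0,0,0.06,0,0,0,0,0,0]'; python3 -m creep '[0.06,0,0,0,0,0,0,0.06,0,0,0,0,0,0,0.06,0,0,0,0,0,0]'
cat > lamp.py <<'E'
from h import *
s=read_state();im=grab_frame("wrist");c=cam("wrist");cv2.imwrite("pics/lp.png",im);print(s["position"],s["qpos"].round(2),s["time_s"])
print([(np.round(x["position"],1).tolist(),round(x["score"],2),onz("wrist",x["position"],0,c).round(4).tolist()) for x in landmark_of("wrist","lamp")],[(np.round(x["rect"],1).tolist(),round(x["score"],2)) for x in recognise("wrist","lamp")])
g=cv2.GaussianBlur(im[:,:,1],(5,5),0)
cc=cv2.HoughCircles(g,cv2.HOUGH_GRADIENT,1,15,param1=80,param2=18,minRadius=20,maxRadius=90)
if cc is not None:
    for u,v,r in cc[0][:6]:print(round(u,1),round(v,1),round(r,1),"at .058",onz("wrist",(u,v),.058,c).round(4),"at .028",onz("wrist",(u,v),.028,c).round(4))
print("pred .347 .349 top",proj("wrist",[[.347,.349,.058],[.347,.349,.028]],c).round(1).tolist())
E
python3 lamp.py
```

```text
time_s: 49.25
position: [0.4789, 0.1254, 0.304]
tool_rot: [0.055, 0.998, 0.0, 0.0]
ft_force: [0.5, 0.2, -0.1]
finger_gap: 0.0597
time_s: 49.75
position: [0.3688, 0.3106, 0.3042]
tool_rot: [0.055, 0.999, 0.0, 0.0]
ft_force: [0.5, 0.4, -0.3]
finger_gap: 0.0602
time_s: 50.25
position: [0.3447, 0.3478, 0.1907]
tool_rot: [0.054, 0.999, -0.002, -0.002]
ft_force: [-0.0, -0.4, 0.9]
finger_gap: 0.0598
time_s: 50.55
position: [0.3479, 0.3498, 0.1956]
tool_rot: [0.055, 0.999, 0.001, 0.001]
ft_force: [-0.6, 0.5, -0.4]
finger_gap: 0.0599
[0.34793544 0.34984701 0.19560065] [ 0.64  0.27 -0.33  0.97  0.    0.75] 50.55
[([281.3, 177.2], 0.56, [0.3429, 0.3562, 0.0])] [([239.6, 144.6, 317.3, 225.2], 0.64)]
279.5 182.5 36.6 at .058 [0.3334 0.355  0.058 ] at .028 [0.3407 0.3546 0.028 ]
89.5 362.5 36.6 at .058 [0.4798 0.1661 0.058 ] at .028 [0.5038 0.1441 0.028 ]
275.5 357.5 84.5 at .058 [0.4881 0.3349 0.058 ] at .028 [0.513  0.3322 0.028 ]
281.5 198.5 25.2 at .058 [0.3456 0.3552 0.058 ] at .028 [0.3543 0.3547 0.028 ]
pred .347 .349 top [[273.4, 201.1], [273.5, 190.7]]
```

Run:
```python
from h import *
im=cv2.imread("pics/lp.png");c=cam("wrist")
p=im[130:240,225:335];
for th in(90,110,130,150,170,190):
    t=(p.min(2)>th).astype(np.uint8);n,l,st,ce=cv2.connectedComponentsWithStats(t)
    print("bright",th,[(st[i].tolist(),(ce[i]+[225,130]).round(1).tolist()) for i in range(1,n) if st[i][4]>150])
t=(p.max(2)<60).astype(np.uint8);n,l,st,ce=cv2.connectedComponentsWithStats(t)
print("dark",[(st[i].tolist(),(ce[i]+[225,130]).round(1).tolist()) for i in range(1,n) if st[i][4]>150])
for x,y in((.3456,.3552),(.343,.355)):
    for z,r in((.058,.019),(.028,.0325),(0,.0325)):
        q=proj("wrist",[[x+r*np.cos(a),y+r*np.sin(a),z] for a in np.linspace(0,6.28,40)],c);print((x,y),z,q.min(0).round(1)-[225,130],q.max(0).round(1)-[225,130])
cv2.imwrite("pics/lpc.png",cv2.resize(p,None,fx=5,fy=5,interpolation=cv2.INTER_CUBIC))
```

```text
bright 90 [([0, 0, 110, 110, 7286], [279.9, 184.2]), ([30, 37, 49, 54, 1725], [278.6, 193.7])]
bright 110 [([30, 43, 49, 48, 1489], [279.1, 195.9]), ([0, 64, 51, 46, 778], [242.4, 222.5]), ([75, 81, 32, 29, 366], [314.1, 224.3])]
bright 130 [([31, 44, 48, 46, 1358], [279.0, 195.9])]
bright 150 [([31, 44, 47, 45, 1016], [279.5, 195.2])]
bright 170 []
bright 190 []
dark [([16, 16, 77, 78, 2476], [278.8, 176.9])]
(0.3456, 0.3552) 0.058 [31.3 43.9] [82.8 93.5]
(0.3456, 0.3552) 0.028 [16.5 19. ] [96.3 96.4]
(0.3456, 0.3552) 0 [19.3 14.2] [92.5 85.7]
(0.343, 0.355) 0.058 [30.6 40.4] [82.3 90.3]
(0.343, 0.355) 0.028 [15.8 15.8] [95.8 93.6]
(0.343, 0.355) 0 [18.6 11.2] [92.1 83.1]
```

```bash
python3 -m creep '[0.065,-0.0036,0.004,-0.03,0,0,0,0.065,0,0,-0.04,0,0,0,0.065,0,0,-0.03,0,0,0,0.065,0,0,0,0,0,0,0.065,0,0,0,0,0,0]';python3 -m creep '[0.065,0,0,0,0,0,0,0.065,0,0,0,0,0,0]'
python3 - <<'E'
from h import *
s=read_state();im=grab_frame("wrist");c=cam("wrist");cv2.imwrite("pics/lp2.png",im);print(s["position"],s["finger_gap"])
P=proj("wrist",[[.3443,.3539,.058]],c)[0];print("pred",P)
x0,y0=int(P[0])-70,int(P[1])-70
p=im[y0:y0+140,x0:x0+140];t=(p.min(2)>125).astype(np.uint8);n,l,st,ce=cv2.connectedComponentsWithStats(t)
for i in range(1,n):
    if st[i][4]>600:
        u,v=st[i][0]+st[i][2]/2+x0,st[i][1]+st[i][3]/2+y0;print(st[i].tolist(),u,v,onz("wrist",(u,v),.058,c).round(4))
for z,r in((.058,.019),):
    q=proj("wrist",[[.3443+r*np.cos(a),.3539+r*np.sin(a),z] for a in np.linspace(0,6.28,40)],c);print(q.min(0)-[x0,y0],q.max(0)-[x0,y0])
E
```

```text
time_s: 51.2
position: [0.3435, 0.3533, 0.0946]
tool_rot: [0.055, 0.999, -0.0, -0.0]
ft_force: [0.0, 0.3, 1.1]
finger_gap: 0.0651
time_s: 51.4
position: [0.3444, 0.354, 0.0955]
tool_rot: [0.055, 0.999, 0.001, 0.001]
ft_force: [0.8, -0.8, 0.3]
finger_gap: 0.0653
[0.34439951 0.35404346 0.09554347] 0.06532668627403458
pred [274.22071708 261.66621658]
[33, 35, 74, 69, 3120] 274.0 260.5 [0.3437 0.3539 0.058 ]
[30.96899951 33.75281467] [109.48798705 104.92579173]
```

Lamp confirmed at (0.344,0.354), directly below. Grip it and lift.

```bash
python3 -m creep '[0.065,0,0,-0.02,0,0,0,0.065,0,0,-0.02,0,0,0,0.065,0,0,-0.007,0,0,0,0.065,0,0,0,0,0,0,0.065,0,0,0,0,0,0]'; python3 -m creep '[0.055,0,0,0,0,0,0,0.045,0,0,0,0,0,0,0.035,0,0,0,0,0,0,0.025,0,0,0,0,0,0,0.025,0,0,0,0,0,0]';python3 -m creep '[0.025,0,0,0,0,0,0,0.025,0,0,0.01,0,0,0,0.025,0,0,0.02,0,0,0,0.025,0,0,0.03,0,0,0,0.025,0,0,0.04,0,0,0]'; python3 -m creep '[0.025,0,0,0.04,0,0,0,0.025,0,0,0.03,0,0,0,0.025,0,0,0,0,0,0,0.025,0,0,0,0,0,0]'
```

```text
time_s: 51.95
position: [0.3437, 0.3536, 0.0477]
tool_rot: [0.055, 0.999, 0.0, 0.0]
ft_force: [-0.1, 0.4, 0.5]
finger_gap: 0.065
time_s: 52.45
position: [0.3437, 0.3534, 0.0478]
tool_rot: [0.055, 0.999, 0.0, 0.0]
ft_force: [-1.4, -1.9, 8.8]
finger_gap: 0.0366
time_s: 52.95
position: [0.3422, 0.3524, 0.1473]
tool_rot: [0.055, 0.999, -0.001, -0.001]
ft_force: [1.5, 0.9, -2.8]
finger_gap: 0.0363
time_s: 53.35
position: [0.3433, 0.3532, 0.2173]
tool_rot: [0.055, 0.999, 0.0, 0.0]
ft_force: [-1.0, -1.1, -2.8]
finger_gap: 0.0367
```

```bash
python3 -m creep '[0.025,0.0127,-0.0187,0,0,0,0,0.025,0.02,-0.03,0,0,0,0,0.025,0.02,-0.03,0,0,0,0,0.025,0.02,-0.03,0,0,0,0,0.025,0.02,-0.03,0,0,0,0]';python3 -m creep '[0.025,0.02,-0.03,0,0,0,0,0.025,0.02,-0.03,0,0,0,0,0.025,0.02,-0.03,0,0,0,0,0.025,0.02,-0.025,0,0,0,0,0.025,0.02,-0.02,0,0,0,0]';python3 -m creep '[0.025,0.01,-0.02,0,0,0,0,0.025,0,0,0,0,0,0,0.025,0,0,0,0,0,0,0.025,0,0,0,0,0,0]'
cat > win.py <<'E'
from h import *
s=read_state();im=grab_frame("wrist");c=cam("wrist");cv2.imwrite("pics/wn.png",im);print(s["position"],s["finger_gap"],s["ft_force"].round(1),s["time_s"])
print("win pred",proj("wrist",[[.5462,.0599,.1235]],c).round(1).tolist(),[(np.round(x["position"],1).tolist(),round(x["score"],2),onz("wrist",x["position"],.1235,c).round(4).tolist()) for x in landmark_of("wrist","window")])
zb=s["position"][2]-.0477
print([(np.round(x["position"],1).tolist(),round(x["score"],2),onz("wrist",x["position"],zb,c).round(4).tolist()) for x in landmark_of("wrist","lamp")],[(np.round(x["rect"],1).tolist(),round(x["score"],2)) for x in recognise("wrist","lamp")],[(np.round(x["rect"],1).tolist(),round(x["score"],2)) for x in recognise("wrist","window")])
E
python3 win.py
```

```text
time_s: 53.85
position: [0.4355, 0.2129, 0.2152]
tool_rot: [0.054, 0.999, -0.001, -0.001]
ft_force: [0.6, 0.5, -2.5]
finger_gap: 0.0365
time_s: 54.35
position: [0.5356, 0.0778, 0.2151]
tool_rot: [0.055, 0.998, -0.0, -0.002]
ft_force: [0.1, 0.5, -2.7]
finger_gap: 0.0365
time_s: 54.75
position: [0.545, 0.0602, 0.216]
tool_rot: [0.054, 0.999, 0.0, -0.001]
ft_force: [-0.2, 0.0, -2.2]
finger_gap: 0.0366
[0.54497515 0.0601519  0.21601312] 0.03655834776462951 [-0.2  0.  -2.2] 54.75
win pred [[274.2, 224.6]] []
[([273.6, 254.4], 0.63, [0.5461, 0.0598, 0.1683])] [([206.3, 195.5, 345.2, 359.8], 0.68)] [([48.9, 84.3, 446.6, 335.8], 0.85)]
```

```bash
python3 -m creep '[0.025,0.0005,-0.0005,-0.01,0,0,0,0.025,0,0,-0.015,0,0,0,0.025,0,0,-0.01,0,0,0,0.025,0,0,-0.005,0,0,0,0.025,0,0,0,0,0,0]';python3 -m creep '[0.025,0,0,0,0,0,0,0.025,0,0,-0.002,0,0,0,0.025,0,0,0,0,0,0]'; python3 win.py; python3 -m creep '[0.025,0,0,-0.001,0,0,0,0.025,0,0,0,0,0,0]'; python3 -m creep '[0.025,0,0,-0.001,0,0,0,0.025,0,0,0,0,0,0]'
```

```text
time_s: 55.5
position: [0.546, 0.0591, 0.176]
tool_rot: [0.055, 0.999, -0.0, -0.001]
ft_force: [-0.8, -0.8, -2.3]
finger_gap: 0.0363
time_s: 55.8
position: [0.5467, 0.059, 0.1751]
tool_rot: [0.055, 0.999, 0.0, 0.0]
ft_force: [-0.3, -0.5, -2.1]
finger_gap: 0.0361
[0.54673047 0.05903073 0.1751047 ] 0.03605394773170666 [-0.3 -0.5 -2.1] 55.8
win pred [[276.0, 248.6]] []
[([276.2, 256.6], 0.83, [0.5489, 0.0597, 0.1274])] [([204.5, 198.1, 344.7, 358.9], 0.79), ([45.1, 314.5, 106.2, 367.0], 0.52), ([0.7, 82.4, 489.7, 378.6], 0.16)] [([0.0, 79.6, 485.2, 372.7], 0.72), ([0.7, 121.8, 73.1, 204.0], 0.46)]
time_s: 56.25
position: [0.5465, 0.0591, 0.1738]
tool_rot: [0.055, 0.999, -0.0, -0.0]
ft_force: [0.3, 0.1, -2.6]
finger_gap: 0.0366
time_s: 56.45
position: [0.5465, 0.0591, 0.1728]
tool_rot: [0.055, 0.999, 0.0, -0.0]
ft_force: [0.6, -0.6, -2.2]
finger_gap: 0.0364
```

```bash
python3 -m creep '[0.025,-0.0005,0.0005,-0.001,0,0,0,0.025,0,0,0,0,0,0]'; python3 -m creep '[0.025,0,0,-0.001,0,0,0,0.025,0,0,0,0,0,0]'; python3 -m creep '[0.025,0,0,-0.0007,0,0,0,0.025,0,0,0,0,0,0]'
```

```text
time_s: 56.65
position: [0.5459, 0.0596, 0.1717]
tool_rot: [0.055, 0.999, 0.0, -0.0]
ft_force: [0.9, 0.7, -2.5]
finger_gap: 0.0367
time_s: 56.85
position: [0.5461, 0.0596, 0.1713]
tool_rot: [0.055, 0.999, -0.0, 0.0]
ft_force: [-1.4, -0.3, 2.3]
finger_gap: 0.0368
time_s: 57.05
position: [0.5461, 0.0595, 0.1712]
tool_rot: [0.055, 0.999, -0.0, 0.0]
ft_force: [-5.1, -0.3, 11.5]
finger_gap: 0.0367
```

Contact at the expected height. Release slowly, rise, back off and look.

```bash
python3 -m creep '[0.035,0,0,0.001,0,0,0,0.037,0,0,0,0,0,0,0.038,0,0,0,0,0,0,0.04,0,0,0,0,0,0,0.043,0,0,0,0,0,0]';python3 -m creep '[0.05,0,0,0,0,0,0,0.06,0,0,0,0,0,0,0.065,0,0,0,0,0,0,0.065,0,0,0.01,0,0,0,0.065,0,0,0.03,0,0,0]';python3 -m creep '[0.065,0,0,0.04,0,0,0,0.065,0,0,0.04,0,0,0,0.065,-0.02,0,0.02,0,0,0,0.065,0,0,0,0,0,0,0.065,0,0,0,0,0,0]';python3 -m creep '[0.065,0,0,0,0,0,0,0.065,0,0,0,0,0,0]'
python3 - <<'E'
from h import *
s=read_state();im=grab_frame("wrist");c=cam("wrist");print(s["position"],s["time_s"]);cv2.imwrite("pics/f.png",im)
print("pred win",proj("wrist",[[.5462,.0599,.1235],[.5462,.0599,.1815]],c).round(1).tolist(),"lamp",[(np.round(x["position"],1).tolist(),round(x["score"],2),onz("wrist",x["position"],.1235,c).round(4).tolist()) for x in landmark_of("wrist","lamp")],"window",[(np.round(x["position"],1).tolist(),round(x["score"],2),onz("wrist",x["position"],.1235,c).round(4).tolist()) for x in landmark_of("wrist","window")])
print("tubes",[(np.round(x["position"],1).tolist(),round(x["score"],2),onz("wrist",x["position"],.008,c).round(4).tolist()) for x in landmark_of("wrist","tube_1")])
cv2.imwrite("pics/fs.png",grab_frame("scene"));cv2.imwrite("pics/fd.png",grab_frame("side"))
for n in("scene","side"):
    for l in("lamp","window","tube_1","reagent","beaker","tipbox"):print(n,l,[(np.round(x["position"],1).tolist(),round(x["score"],2)) for x in landmark_of(n,l)[:4]])
    print(proj(n,[[.5462,.0599,.1235]]).round(1))
a=im[:, 60:500];b=cv2.imread("pics/fs.png")[130:290,170:380];b=cv2.resize(b,(360,274));d=cv2.imread("pics/fd.png")[150:290,180:340];d=cv2.resize(d,(360,315))
o=np.zeros((600,800,3),np.uint8);o[:420,:440]=a;o[:274,440:]=b;o[280:595,440:]=d;cv2.imwrite("pics/final.png",o)
E
```

```text
time_s: 57.55
position: [0.5462, 0.0595, 0.1713]
tool_rot: [0.055, 0.999, 0.0, 0.0]
ft_force: [-0.4, -0.2, 0.8]
finger_gap: 0.043
time_s: 58.05
position: [0.5444, 0.0595, 0.21]
tool_rot: [0.055, 0.999, -0.0, -0.002]
ft_force: [0.6, -0.2, -0.2]
finger_gap: 0.0646
time_s: 58.55
position: [0.5262, 0.0596, 0.3118]
tool_rot: [0.055, 0.999, 0.0, 0.001]
ft_force: [-0.3, 0.4, -0.4]
finger_gap: 0.0648
time_s: 58.75
position: [0.5259, 0.0595, 0.3101]
tool_rot: [0.055, 0.999, -0.0, -0.001]
ft_force: [-0.1, -0.6, -0.1]
finger_gap: 0.0649
[0.52587384 0.05950315 0.31009401] 58.75
pred win [[278.0, 208.7], [278.4, 232.4]] lamp [([277.3, 210.3], 0.73, [0.5476, 0.0591, 0.1235])] window []
tubes [([9.4, 226.9], 0.57, [0.5686, -0.2953, 0.008])]
scene lamp [([295.4, 206.0], 0.61), ([302.7, 236.1], 0.23)]
scene window [([295.9, 205.0], 0.67)]
scene tube_1 [([223.7, 177.9], 0.51)]
scene reagent [([214.4, 232.3], 0.63)]
scene beaker [([187.6, 193.5], 0.66)]
scene tipbox [([390.9, 327.5], 0.82)]
[[294.2 205.2]]
side lamp [([273.0, 219.1], 0.62), ([251.0, 202.1], 0.15)]
side window [([269.0, 223.8], 0.86)]
side tube_1 [([376.0, 331.3], 0.83), ([295.7, 248.6], 0.21)]
side reagent [([365.2, 259.7], 0.81)]
side beaker [([414.7, 296.7], 0.7)]
side tipbox [([196.6, 188.4], 0.73)]
[[270.1 221.2]]
```

View pics/final.png

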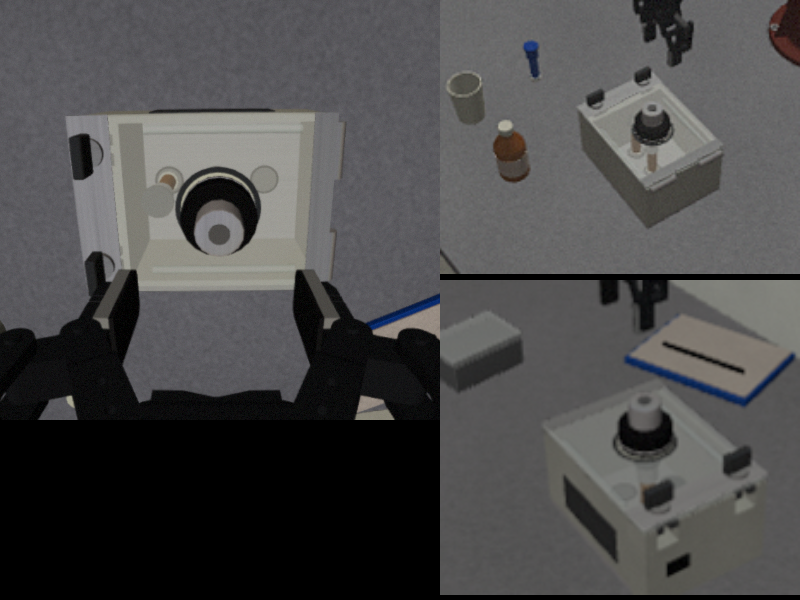

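The lamp sits centred in the dark window ring at (217,207), both wings lie along the cover's edge, and both tubes stand upright inside, seen through the clear cover. The blue tube, bottle, beaker and tip box are in place. Handing in.

```bash
python3 -m creep '[0.065,0,0,0,0,0,0,0.065,0,0,0,0,0,0]'; python3 -c "
from bench import *
print(close_job())"
```

```text
time_s: 59.85
position: [0.526, 0.0595, 0.3112]
tool_rot: [0.055, 0.999, 0.0, 0.0]
ft_force: [-0.7, -0.0, 0.8]
finger_gap: 0.0648
the job is handed in; nothing more can be done
None
```

The job is done and handed in at 59.9 s, with no failed steps. Two amber tubes were on the bench, and no third showed in any picture.

- **Tubes:** I stood them on spot1 and spot0, each within about 1 mm of the ring centre when set down. Before the cover was shut, a view from above showed both upright. Afterwards they could be seen upright through the clear cover, one of them partly hidden under the lamp.
- **Cover:** It is fully shut. The fingertip pressing on it reached the 123.5 mm expected and met firm resistance, peaking at 45 N on the fingertip.
- **Studs:** I pushed each in about 7 mm and turned it clockwise until I felt the stop. Both wings then measured 174.2° against 174.5° for the locked direction. I did not measure how far in they rest.
- **Lamp:** It had been knocked about 5 cm during the run, so I found it again before picking it up. It now stands on the window, 1–2 mm from centre by the wrist camera; the window itself was hidden by then, so that compares with its computed position. In the last picture the dark ring shows around the lamp.
- **Bottle, beaker, tip box and blue look-alike:** I did not touch them. Their last detections match the first within a few pixels.

**Disagreements:** The first position I got for one tube was about 5 mm off, because the picture was taken while the arm was still settling; I measured it again before gripping. The jaws read 8.5 mm on the 10 mm wings, but the wings still turned as they should.

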